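# Hold a snap ring spread over the groove of a revolving display stand

### The job

Pick up the bent-tip lock-ring pliers from the steel tray, put their tips into the gap of the open snap ring lying on the bench, squeeze the handles fully so that the tips spread the ring, and with the pliers carry it to the revolving display stand and slide it down over the spindle until it is level with the groove above the hub. Finish while still holding it there with the pliers squeezed: the ring spread around the groove, level and clear of the hub's brass washer, so that it can be checked before it is let snap in; never take the ring in the fingers, and leave the other things on the bench where they are.

Things in the scene. Friction and masses are not known exactly. Their poses are not given: they have to be found in the camera images.
- pliers: lock-ring pliers (180 g) lying level across the tray's long rims, tips down beyond its x+ rim. Origin: pivot axis at the underside of the head, 34 mm above the bench; x to the tips, z up. Head and handles 9-11 mm thick (z -0.4 to 10.4 mm). Bowed black grips run 20 to 106 mm behind the pivot, balance point 48 mm behind it. Squeezing the handles spreads the tips; a spring opens them again.
- pliers_grip (a point): where to squeeze: midway between the handles, 36 mm behind the pivot, 5 mm above the pliers' origin. Outside width there about 49 mm free (87 mm at the handle ends), 21-24 mm at the built-in stop (tips fully spread). Light hold, tips still closed: 48.5 mm, about 10 N. Full squeeze with the ring takes about 25 N, so use 50-60 N; the pliers creep 3-6 mm forward in the grip as they close.
- tray: shallow bare steel tray, 112 mm (x) by 180 mm (y), 34 mm high, walls 3 mm, heavy; carries the pliers across its two long rims, tips to its x+ side. Origin: centre of the underside
- ring: open steel snap ring (19 g) lying flat on the bench, 4 mm thick, 33 mm inside, 45 mm outside. Origin: centre of the unspread ring, underside; x points away from the gap, z up (so the pliers come with their x along this x). Springy: its two arms give way outwards, about 7 N on each end at full spread; the back part (x+) with this frame stays rigid.
- ring_mid (a point): centre of the unspread ring at mid-thickness, 2 mm above its origin, moving with the back part. Spread fully (gap about 38 mm), the hole is about 40 mm wide and its centre lies 5 mm from here towards the gap, i.e. about 60 mm ahead of the pliers' pivot; that hole goes over the spindle. The ring then hangs level on the tips or up to 0.1 rad back-down.
- gap_left (a point): middle of the left (y+) end face, mid-thickness: 17.6 mm from the ring's centre towards the gap, 8 mm to the side. The free gap is 16 mm wide there (13 mm at the outer rim, 19 mm at the inner). Tips belong in the gap midway between the ends, their lower ends within about 1 mm of the bench, before squeezing.
- gap_right (a point): the same point on the right (y-) end face; the distance between the two is the gap
- stand: revolving display stand, fixed: round iron foot 156 mm across, upright steel spindle 35 mm in diameter, top 118 mm above the bench, its last 10 mm tapering to 25 mm. Origin: centre of the underside, z up
- groove (a point): centre of the snap-ring groove, on the spindle's axis, 94 mm above the bench, 8 mm above the hub's brass washer and 24 mm below the spindle's top; groove 6 mm wide, 32 mm in diameter
- hub: dark wooden turntable 180 mm across (208 mm over its small brass hooks, top 52 mm above the bench) with a steel hub and a brass washer 55 mm across, top 86 mm above the bench, 8 mm below the groove's middle; turns on the spindle. Origin on the axis, underside of the wood
- screwdriver: bystander: wooden-handled screwdriver lying beyond the ring, origin under its middle
- bearing: bystander: closed ball bearing, 48 mm across, 12 mm high, lying beyond the ring (a closed ring: not the snap ring)
- wrench: bystander: open-ended wrench lying near the robot
- screw_jar: bystander: glass jar, 52 mm across, 55 mm high, near the robot
- oil_bottle: bystander: white oil bottle, 42 mm across, 115 mm high
- candlestick: bystander: brass candlestick, 80 mm foot, 132 mm high
- sugar_bowl: bystander: white ceramic bowl, 84 mm across, 60 mm high
- tip_left (a point): bottom end of the left (y+) pliers tip, outer face: 50 mm ahead of the pivot and 24.5 mm below the pliers' origin. Each bent tip is a serrated flat steel finger, 4 mm (x) by 2.2 mm, pointing straight down, on the lever of its side. Closed, both tips together are 6.4 mm wide; each mm of squeeze at the grip widens them by about 1.2 mm, to 38 mm at the stop.
- tip_right (a point): the same point on the right (y-) tip
Things that resemble listed ones, but are neither listed nor needed, are in the scene too. What is shaped like the stand but purple is not meant. Leave any red look-alike of the pliers alone.

How it is judged (in metres and radians):
On the way:
1. the ring, spread by the pliers' tips, has been lifted clear of the bench without the fingers (height (world z) of ring_mid above 0.06 m and distance between gap_left and gap_right above 0.022 m and contact force between ring and pliers above 1 N), for 0.2 s.
At the end, for the whole second after the job is handed in: Pliers held squeezed in the gripper, ring gap over 32 mm; ring mid-height -2.5 to +3 mm from the groove's, its centre (unspread) within 10 mm of the axis, tilt under 0.15 rad, pressed by the pliers (over 2 N), ring and pliers not on the hub, at rest (z of ring_mid in the frame of groove between -0.0025 and 0.003 m and horizontal distance between ring_mid and groove below 0.01 m and angle between ring's own z axis and vertical below 0.15 rad and distance between gap_left and gap_right above 0.032 m and contact force between ring and pliers above 2 N and contact force between each of ring, pliers and hub below 0.3 N and contact force between the fingers and pliers above 5 N and linear speed of ring below 0.02 m/s); the arm keeps its last pose, push and grip.
It fails at once if the fingers touched the ring (contact force between the fingers and ring above 0.5 N).
It fails at once if another thing on the bench was shifted by more than 30 mm (distance of any of screwdriver, bearing, wrench, screw_jar, oil_bottle, candlestick, sugar_bowl from where it was at the start of the episode above 0.03 m).
It also fails if it takes over 45 s, if anything falls off the work surface, if the arm or the gripper's body presses on something with over 40 N, if the wrist force passes 120 N, or if a joint passes its speed limit or range.

### The arm

A 7-joint arm with a two-finger parallel gripper is mounted at the origin on the work surface. World frame = base frame: x ahead of the robot, y to its left, z up, the work surface at z = 0. Lengths are in m, angles in degrees, forces in N, time in s.
With the tool pointing down it reaches from about 0.425 to 0.875 m from the base axis. Payload 4.7 kg.
Tool frame: the origin (TCP) lies midway between the tips of the shut fingers; the grasp point (between the pads) lies 19 mm behind it; z points along the fingers, x is the direction in which the jaws open and shut, and the axes are right-handed (so a half turn about z gives the same grasp; the last joint's range is limited). The gripper opens to 87 mm and grips with 3 to 60 N. Pads are 19 mm wide; open, the fingers measure 117 mm over their backs; the gripper's body (75 mm by 190 mm) begins 51 mm behind the grasp point.
Start: joints at [-67.775, 18.392, -4.016, 83.108, 1.295, 78.541, -3.26], TCP at [0.237, 0.605, 0.223] pointing down, gripper open.
Joint ranges: [-163.93, 163.93], [-17.29, 119.83], [-79.2, 71.16], [3.27, 140.29], [-89.18, 269.18], [5.43, 117.66], [-154.24, 154.24]. Speed limits (degrees/s): [147.25, 147.25, 180, 180, 180, 180, 180].

### API

Orientations are given as [roll, pitch, yaw] about the fixed x, y, z axes, in that order (R = Rz(yaw) Ry(pitch) Rx(roll)).
In Python, from cell import env gives the robot as it stands.
- The arm moves only by the tool carry_out, never from a script. Its argument "plan" is a list of rows, each an object with "grip": the closure, from 0 (fully open) to 1 (shut); "dp": the shift along the tool's x, y, z in m, a list of three; "rotation": the turn, a rotation vector about the tool's x, y, z in degrees, a list of three. In form: [{"grip": grip, "dp": [dx, dy, dz], "rotation": [wx, wy, wz]}, ...]. A call has 1 to 8 rows; each row shifts and turns the pose as measured when the row begins, along the tool's axes as they then stand; what a row does not reach is not made up. A row lasts 1/12 s, in which the tool goes at most 41.7 mm and 7.16 degrees, less where a joint would pass 70% of its speed; a pose out of reach is approached as far as the arm can. A call is refused whole if a number of a shift passes 0.0417 or a number of a turn 7.16, either way. A call with a gripper value outside its range is refused whole. The fingers move at their own pace and stop on an object; "force" is the grip in N (left out, the last holds). Time passes only in rows, so rows that do not move let the fingers close. It gives the time, the measured TCP pose, the force and the opening at its end, in the units of the state.
- env.get_obs(): the state, without advancing time (a new reading comes with each control period).
- env.read_camera(name): name is "scene" or "top" or "wrist"; returns the picture (384x512x3 uint8, red, green, blue); there is no depth.
- env.camera_params(name): a dict with "fx", "fy", "cx", "cy" (pixels), "k1" (the pictures are not rectified: a ray, as slopes to the right and down, at radius r is drawn at 1 + k1 r^2 times it, then the intrinsics apply), "R" (3x3) and "t" (3): a world point X has camera coordinates R X + t. Camera axes: x right, y down, z forward; pixel columns grow to the right and rows downward; lengths in m; the calibration is good to about 2 mm. A picture is of the moment at which its call begins: read the wrist's pose just before it. camera_params takes no time and is no camera call; for the wrist camera it gives the pose at the moment of the call.
- env.sign_off(): hands the job in, once; it reports no verdict.
The state is a dict: "time_s": time; "qpos": joint angles; "joint_velocities": joint speeds; "effort": joint torques, N m; "tool_pos": TCP position; "tool_rot": TCP orientation; "force": force on the tool from outside, world axes, zero at the start; "wrist_torque": the same for the moment, N m; "grip_width": finger opening in m.
Only numpy, scipy, OpenCV 4.12 (cv2) and the standard library are available. Lean on these libraries where they do the work, as an engineer would, in place of code of your own. Each camera call takes 0.05 s, during which the arm holds its last target. There are 200 camera calls.

## Working session

There is one attempt and no reset: what is moved stays moved. The work goes in short steps, Python scripts to look and compute and a tool call to move; the robot and the scene stay as the last step left them, time stands still between calls to the robot, and variables do not carry over. Pictures are saved under pics/ and viewed, about 8 in all and at most 12, crops included, and the job is handed in when it is done.

Besides the shell and the picture viewer there is one more tool, called after "Emit:" by a JSON object that holds its "api" and its "payload", one argument or row to a line. carry_out: Moves the arm, as the interface text tells. Its arguments: {"type":"object","properties":{"plan":{"type":"array","items":{"type":"object","properties":{"grip":{"type":"number"},"dp":{"type":"array","items":{"type":"number"}},"rotation":{"type":"array","items":{"type":"number"}}}}},"force":{"type":"number"}},"required":["plan"]}

```bash
mkdir -p pics; ls; cat > h.py <<'E'
import numpy as np, cv2
from cell import env
from scipy.spatial.transform import Rotation as Ro
def snap(n,f):
    P=env.camera_params(n); im=env.read_camera(n); cv2.imwrite(f'pics/{f}.png',im[:,:,::-1]); np.save(f'pics/{f}.npy',{'P':P,'im':im},allow_pickle=True); return im,P
def load(f):
    d=np.load(f'pics/{f}.npy',allow_pickle=True).item(); return d['im'],d['P']
def ray(P,u,v):
    K=np.array([[P['fx'],0,P['cx']],[0,P['fy'],P['cy']],[0,0,1.]])
    p=np.array([(u-P['cx'])/P['fx'],(v-P['cy'])/P['fy']]); s=p.copy()
    for _ in range(20): s=p/(1+P['k1']*(s@s))
    R=np.array(P['R']);t=np.array(P['t']); return -R.T@t, R.T@np.array([s[0],s[1],1])
def onz(P,u,v,z):
    o,d=ray(P,u,v); return o+d*(z-o[2])/d[2]
def proj(P,X):
    c=np.array(P['R'])@np.array(X)+np.array(P['t']); s=c[:2]/c[2]; s=s*(1+P['k1']*(s@s)); return np.array([P['fx']*s[0]+P['cx'],P['fy']*s[1]+P['cy']])
E
python3 - <<'E'
from h import *
o=env.get_obs(); print({k:np.round(v,3) for k,v in o.items()})
a,P=snap('scene','s0'); b,Q=snap('top','t0')
for p in (P,Q): print(p['fx'],p['k1'],-np.array(p['R']).T@np.array(p['t']),np.array(p['R']).round(2).tolist())
big=np.hstack([a,b]); cv2.imwrite('pics/top0.png',cv2.resize(b[:,:,::-1],(800,600),interpolation=cv2.INTER_CUBIC));cv2.imwrite('pics/sc0.png',cv2.resize(a[:,:,::-1],(800,600),interpolation=cv2.INTER_CUBIC))
E
```

```text
pics
{'time_s': np.float64(0.0), 'qpos': array([-67.773,  18.44 ,  -4.016,  83.176,   1.294,  78.541,  -3.26 ]), 'joint_velocities': array([-0.131, -0.052,  0.084,  0.   , -0.004,  0.033, -0.009]), 'effort': array([-0.0000e+00, -4.9130e+01, -4.0400e-01, -3.1252e+01, -6.4000e-02,
        4.4000e-02,  0.0000e+00]), 'tool_pos': array([0.237, 0.605, 0.221]), 'tool_rot': array([1.79995e+02, 1.12000e-01, 6.85830e+01]), 'force': array([-0.073,  1.083,  0.417]), 'wrist_torque': array([-0.001,  0.013, -0.037]), 'grip_width': np.float64(0.087)}
477.2025718842053 -0.09263116150083017 [ 1.05653155 -0.74621699  0.93401749] [[0.81, 0.59, 0.02], [0.4, -0.53, -0.74], [-0.43, 0.61, -0.67]]
375.9623641042811 -0.022902804132941323 [0.36949543 0.03770984 1.17345579] [[-0.02, -1.0, 0.03], [-0.99, 0.02, -0.15], [0.15, -0.03, -0.99]]
```

View pics/top0.png

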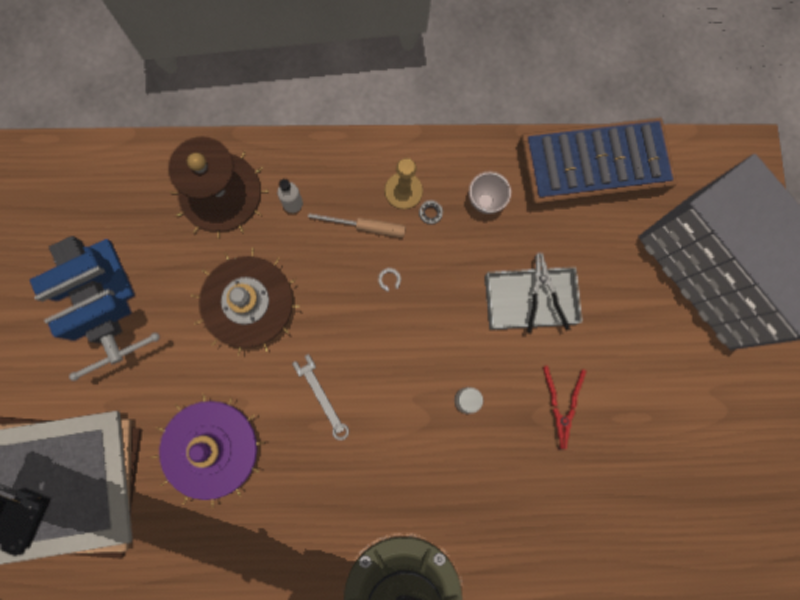

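View pics/sc0.png

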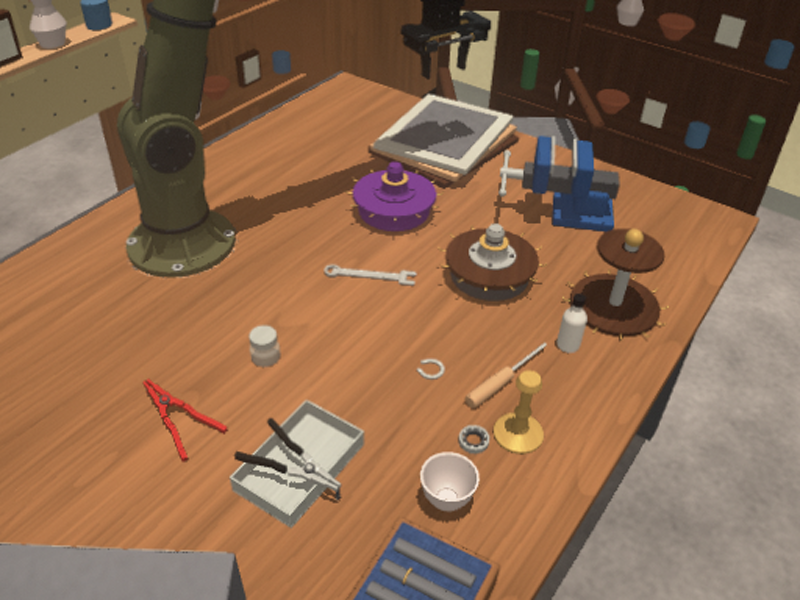

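The top view shows the stand's spindle at (240,296), the ring at (390,280) with its gap toward the robot, the pliers' pivot at about (543,290) with tips up the image, and the red and purple decoys. The scene view agrees. Next come rough positions, then close-ups from the wrist.

```bash
python3 - <<'E'
from h import *
b,Q=load('t0'); a,P=load('s0')
s=1.5625
for n,u,v,z in [('pivot',543,290,.044),('tips',540,257,.03),('gripL',528,332,.04),('gripR',566,328,.04),('ring',390,280,.002),('spindletop',238,296,.118),('foot?wood',247,302,.052),('bearing',431,212,.012),('screwdr',380,228,.015),('jar',469,400,.055),('candle',405,170,.13),('bowl',490,190,.06)]:
    print(n,onz(Q,u/s,v/s,z).round(3))
def crop(im,x0,y0,w,h,S): return cv2.resize(im[y0:y0+h,x0:x0+w,::-1],(S[0],S[1]),interpolation=cv2.INTER_CUBIC)
m=np.vstack([np.hstack([crop(b,300,155,80,60,(400,300)),crop(a,145,255,80,60,(400,300))]),np.hstack([crop(b,120,155,80,60,(400,300)),crop(a,275,135,80,60,(400,300))])])
cv2.imwrite('pics/m0.png',m)
# jacobian-ish: rotation needed
print(env.get_obs()['tool_rot'], np.array(env.camera_params('wrist')['R']).round(2), env.camera_params('wrist')['fx'])
p=env.camera_params('wrist');o=env.get_obs();print('cam in tool',Ro.from_euler('xyz',o['tool_rot'],degrees=True).as_matrix().T@(-np.array(p['R']).T@p['t']-o['tool_pos']))
E
```

```text
pivot [ 0.576 -0.288  0.044]
tips [ 0.646 -0.29   0.03 ]
gripL [ 0.494 -0.255  0.04 ]
gripR [ 0.5   -0.331  0.04 ]
ring [0.609 0.012 0.002]
spindletop [0.56  0.291 0.118]
foot?wood [0.56  0.289 0.052]
bearing [ 0.748 -0.075  0.012]
screwdr [0.715 0.031 0.015]
jar [ 0.365 -0.132  0.055]
candle [ 0.792 -0.017  0.13 ]
bowl [ 0.777 -0.189  0.06 ]
[1.79993599e+02 9.96427935e-02 6.85863661e+01] [[ 0.36  0.93 -0.  ]
 [ 0.89 -0.35  0.3 ]
 [ 0.28 -0.11 -0.95]] 267.10952164600644
cam in tool [ 0.0002634  -0.08395039 -0.16258625]
```

View pics/m0.png

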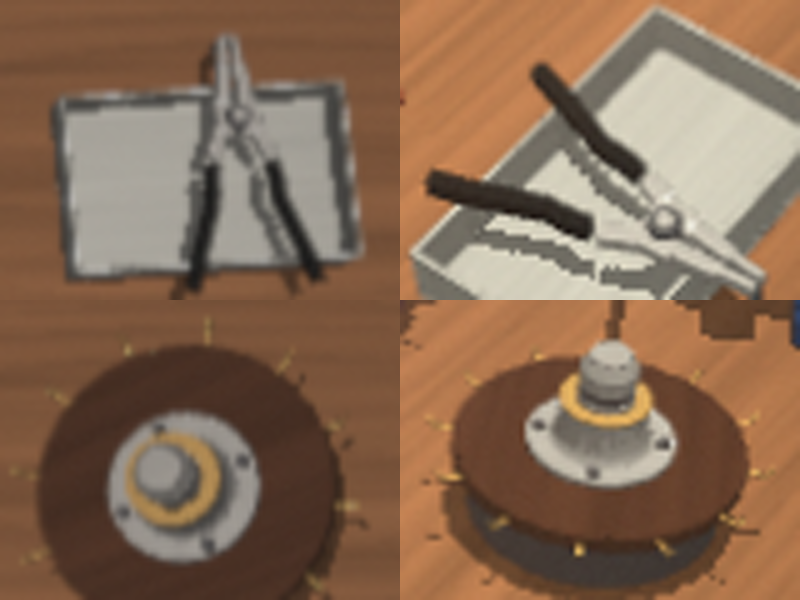

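The montage shows the pliers' tips and pivot bolt at (227,45) and (238,115) in the top-left panel, and the spindle, washer and wood in the bottom panels. I'll take the pliers with tool yaw near -90°, which puts the wrist camera above the tips.

```bash
cat >> h.py <<'E'
def state():
    o=env.get_obs(); return np.array(o['tool_pos']),Ro.from_euler('xyz',o['tool_rot'],degrees=True)
def rows(p1,yaw,n=None,polar=False):
    """ideal rows from the measured pose to tool-down pose p1,yaw"""
    p,R=state(); T=Ro.from_euler('xyz',[180,0,yaw],degrees=True); rv=(R.inv()*T).as_rotvec(degrees=True)
    f=lambda q:np.array([np.hypot(q[0],q[1]),np.arctan2(q[1],q[0]),q[2]])
    g=lambda q:np.array([q[0]*np.cos(q[1]),q[0]*np.sin(q[1]),q[2]])
    path=(lambda s:g(f(p)+(f(np.array(p1))-f(p))*s)) if polar else (lambda s:p+(np.array(p1)-p)*s)
    L=sum(np.linalg.norm(path((i+1)/50)-path(i/50)) for i in range(50))
    n=n or int(np.ceil(max(L/.040,np.linalg.norm(rv)/7)))
    print('n',n,'dist',round(L,4),'rot',rv.round(2))
    for i in range(n):
        Ri=R*Ro.from_rotvec(rv*i/n,degrees=True)
        print(Ri.inv().apply(path((i+1)/n)-path(i/n)).round(4).tolist(),(rv/n).round(2).tolist())
E
python3 - <<'E'
from h import *
rows([.53,-.285,.2],-90,24,True)
E
```

```text
n 24 dist 1.0588 rot [1.4000e-01 2.0000e-02 1.5859e+02]
[-0.0036, 0.0456, 0.0009] [0.01, 0.0, 6.61]
[-0.0016, 0.0455, 0.0009] [0.01, 0.0, 6.61]
[0.0005, 0.0454, 0.0009] [0.01, 0.0, 6.61]
[0.0025, 0.0452, 0.0009] [0.01, 0.0, 6.61]
[0.0045, 0.0449, 0.0009] [0.01, 0.0, 6.61]
[0.0065, 0.0445, 0.0009] [0.01, 0.0, 6.61]
[0.0085, 0.0441, 0.0009] [0.01, 0.0, 6.61]
[0.0104, 0.0435, 0.0009] [0.01, 0.0, 6.61]
[0.0123, 0.0429, 0.0009] [0.01, 0.0, 6.61]
[0.0142, 0.0421, 0.0009] [0.01, 0.0, 6.61]
[0.016, 0.0413, 0.0009] [0.01, 0.0, 6.61]
[0.0177, 0.0404, 0.0009] [0.01, 0.0, 6.61]
[0.0195, 0.0395, 0.0009] [0.01, 0.0, 6.61]
[0.0212, 0.0385, 0.0009] [0.01, 0.0, 6.61]
[0.0228, 0.0373, 0.0009] [0.01, 0.0, 6.61]
[0.0244, 0.0362, 0.0009] [0.01, 0.0, 6.61]
[0.0259, 0.0349, 0.0009] [0.01, 0.0, 6.61]
[0.0273, 0.0336, 0.0009] [0.01, 0.0, 6.61]
[0.0287, 0.0323, 0.0009] [0.01, 0.0, 6.61]
[0.03, 0.0309, 0.0009] [0.01, 0.0, 6.61]
[0.0313, 0.0294, 0.0009] [0.01, 0.0, 6.61]
[0.0324, 0.0279, 0.0009] [0.01, 0.0, 6.61]
[0.0335, 0.0263, 0.0009] [0.01, 0.0, 6.61]
[0.0346, 0.0247, 0.0009] [0.01, 0.0, 6.61]
```

Emit:
{"api": "carry_out", "payload": {
  "plan": [
    {"grip":0,"dp":[-0.003,0.04,0],"rotation":[0,0,6.5]},
    {"grip":0,"dp":[-0.002,0.04,0],"rotation":[0,0,6.5]},
    {"grip":0,"dp":[0,0.04,0],"rotation":[0,0,6.5]},
    {"grip":0,"dp":[0.002,0.04,0],"rotation":[0,0,6.5]},
    {"grip":0,"dp":[0.004,0.04,0],"rotation":[0,0,6.5]},
    {"grip":0,"dp":[0.006,0.04,0],"rotation":[0,0,6.5]},
    {"grip":0,"dp":[0.008,0.039,0],"rotation":[0,0,6.5]},
    {"grip":0,"dp":[0.01,0.039,0],"rotation":[0,0,6.5]}
  ]
}}

```text
time_s: 0.77
tool_pos: [0.4746, 0.403, 0.2139]
tool_rot: [-179.9, 0.7, 15.8]
force: [0.3, 0.7, -0.0]
grip_width: 0.0873
```

```bash
python3 - <<'E'
from h import *
print(env.get_obs()['qpos'].round(1))
rows([.53,-.285,.2],-90,None,True)
E
```

```text
[-52.   15.7  11.6  87.9  -3.6  77.4 -24.3]
n 19 dist 0.7334 rot [  0.63   0.56 105.75]
[0.0142, 0.0366, 0.0005] [0.03, 0.03, 5.57]
[0.0154, 0.036, 0.0005] [0.03, 0.03, 5.57]
[0.0166, 0.0354, 0.0005] [0.03, 0.03, 5.57]
[0.0177, 0.0347, 0.0006] [0.03, 0.03, 5.57]
[0.0189, 0.0341, 0.0006] [0.03, 0.03, 5.57]
[0.02, 0.0333, 0.0006] [0.03, 0.03, 5.57]
[0.0211, 0.0326, 0.0006] [0.03, 0.03, 5.57]
[0.0221, 0.0318, 0.0006] [0.03, 0.03, 5.57]
[0.0232, 0.031, 0.0006] [0.03, 0.03, 5.57]
[0.0242, 0.0301, 0.0006] [0.03, 0.03, 5.57]
[0.0251, 0.0292, 0.0007] [0.03, 0.03, 5.57]
[0.0261, 0.0283, 0.0007] [0.03, 0.03, 5.57]
[0.027, 0.0273, 0.0007] [0.03, 0.03, 5.57]
[0.0278, 0.0263, 0.0007] [0.03, 0.03, 5.57]
[0.0286, 0.0253, 0.0007] [0.03, 0.03, 5.57]
[0.0294, 0.0243, 0.0007] [0.03, 0.03, 5.57]
[0.0302, 0.0232, 0.0007] [0.03, 0.03, 5.57]
[0.0309, 0.0222, 0.0007] [0.03, 0.03, 5.57]
[0.0316, 0.0211, 0.0007] [0.03, 0.03, 5.57]
```

Emit:
{"api": "carry_out", "payload": {
  "plan": [
    {"grip":0,"dp":[0.014,0.037,0],"rotation":[0,0,6]},
    {"grip":0,"dp":[0.015,0.036,0],"rotation":[0,0,6]},
    {"grip":0,"dp":[0.016,0.036,0],"rotation":[0,0,6]},
    {"grip":0,"dp":[0.018,0.035,0],"rotation":[0,0,6]},
    {"grip":0,"dp":[0.019,0.034,0],"rotation":[0,0,6]},
    {"grip":0,"dp":[0.02,0.034,0],"rotation":[0,0,6]},
    {"grip":0,"dp":[0.021,0.033,0],"rotation":[0,0,6]},
    {"grip":0,"dp":[0.022,0.032,0],"rotation":[0,0,6]}
  ]
}}

```text
time_s: 1.43
tool_pos: [0.5921, 0.0995, 0.209]
tool_rot: [179.2, 0.5, -34.8]
force: [1.1, -0.0, -0.8]
grip_width: 0.087
```

```bash
python3 - <<'E'
from h import *
print(env.get_obs()['qpos'].round(1))
rows([.53,-.285,.2],-90,None,True)
E
```

```text
[-35.5  14.2  27.8  91.8  -6.6  76.6 -41.6]
n 10 dist 0.3968 rot [ 0.98  0.12 55.21]
[0.0268, 0.0291, 0.001] [0.1, 0.01, 5.52]
[0.0277, 0.0283, 0.001] [0.1, 0.01, 5.52]
[0.0286, 0.0275, 0.001] [0.1, 0.01, 5.52]
[0.0294, 0.0266, 0.001] [0.1, 0.01, 5.52]
[0.0302, 0.0257, 0.001] [0.1, 0.01, 5.52]
[0.031, 0.0248, 0.001] [0.1, 0.01, 5.52]
[0.0317, 0.0238, 0.001] [0.1, 0.01, 5.52]
[0.0324, 0.0229, 0.001] [0.1, 0.01, 5.52]
[0.0331, 0.0219, 0.0009] [0.1, 0.01, 5.52]
[0.0338, 0.0209, 0.0009] [0.1, 0.01, 5.52]
```

```bash
python3 - <<'E'
from h import *
im,P=snap('wrist','w0'); print(proj(P,[.609,.012,.002]))
E
```

```text
[300.44975915 207.82779705]
```

Emit:
{"api": "carry_out", "payload": {
  "plan": [
    {"grip":0,"dp":[0.027,0.029,0.001],"rotation":[0,0,6]},
    {"grip":0,"dp":[0.028,0.028,0.001],"rotation":[0,0,6]},
    {"grip":0,"dp":[0.029,0.027,0.001],"rotation":[0,0,6]},
    {"grip":0,"dp":[0.03,0.026,0.001],"rotation":[0,0,6]},
    {"grip":0,"dp":[0.03,0.026,0.001],"rotation":[0,0,6]},
    {"grip":0,"dp":[0.031,0.025,0.001],"rotation":[0,0,6]},
    {"grip":0,"dp":[0.032,0.024,0.001],"rotation":[0,0,6]},
    {"grip":0,"dp":[0.032,0.023,0.001],"rotation":[0,0,6]}
  ]
}}

```text
time_s: 2.15
tool_pos: [0.5455, -0.2138, 0.2017]
tool_rot: [178.9, -0.5, -85.0]
force: [0.8, -0.5, -0.6]
grip_width: 0.0871
```

```bash
python3 - <<'E'
from h import *
print(env.get_obs()['qpos'].round(1))
rows([.53,-.285,.18],-90,None)
E
```

```text
[-19.1  14.3  44.2  95.   -9.3  75.5 -58.4]
n 2 dist 0.076 rot [ 1.04 -0.5   5.  ]
[0.0347, 0.0106, 0.0113] [0.52, -0.25, 2.5]
[0.0352, 0.0092, 0.0111] [0.52, -0.25, 2.5]
```

Emit:
{"api": "carry_out", "payload": {
  "plan": [
    {"grip":0,"dp":[0.035,0.01,0.01],"rotation":[0.5,-0.2,2.5]},
    {"grip":0,"dp":[0.035,0.01,0.01],"rotation":[0.5,-0.2,2.5]},
    {"grip":0,"dp":[0,0,0],"rotation":[0,0,0]}
  ]
}}

```text
time_s: 2.4
tool_pos: [0.5225, -0.2974, 0.1824]
tool_rot: [180.0, -0.4, -91.1]
force: [-1.6, -0.8, 0.1]
grip_width: 0.087
```

```bash
python3 - <<'E'
from h import *
print(env.get_obs()['qpos'].round(1))
im,P=snap('wrist','w1'); a,_=load('w0')
m=np.vstack([cv2.resize(im[:,:,::-1],(533,400),interpolation=cv2.INTER_CUBIC)])
c=cv2.resize(a[178:238,260:340,::-1],(266,200),interpolation=cv2.INTER_CUBIC)
r=np.vstack([c,np.zeros((200,266,3),np.uint8)])
cv2.imwrite('pics/m1.png',np.hstack([m,r]))
E
```

```text
[-11.9  17.3  47.   95.1 -12.8  73.1 -53.7]
```

View pics/m1.png

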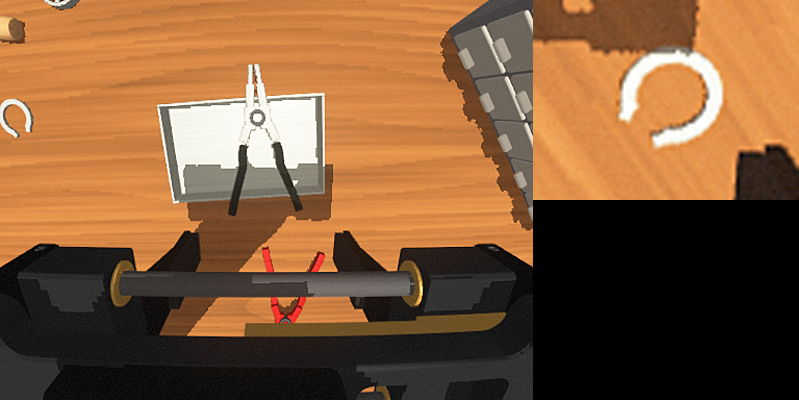

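The wrist view shows the pliers with their pivot bolt at (258,117), tips at (254,67), black grips from (243,147) to (232,213) and from (279,144) to (298,208). The ring is in the right panel with its gap to the lower left. Now I'll measure both.

```bash
python3 - <<'E'
from h import *
im,P=load('w1'); g=im.max(axis=2)
m=np.uint8(g<60)*255; m[:125]=0; m[215:]=0; m[:,:215]=0;m[:,300:]=0
n,l,st,c=cv2.connectedComponentsWithStats(m)
H=[]
for i in range(1,n):
    if st[i,4]>60:
        v,u=np.where(l==i); W=np.array([onz(P,a,b,.039) for a,b in zip(u,v)]); print(st[i],W.mean(0).round(4),W[:,0].min().round(4),W[:,0].max().round(4)); H.append(W)
if len(H)==2:
    # midline: for x slices
    for x in np.arange(.48,.555,.01):
        y=[W[abs(W[:,0]-x)<.002][:,1] for W in H]
        if all(len(k) for k in y): print(x.round(3),[(k.min().round(4),k.max().round(4)) for k in y],'mid',(np.mean([k.mean() for k in y])).round(4))
print('bolt',onz(P,258/1.041,117/1.041,.045))
cg=cv2.GaussianBlur(cv2.cvtColor(im,cv2.COLOR_RGB2GRAY),(3,3),0)
s=im[90:130,228:268].astype(np.uint8); hs=cv2.HoughCircles(cv2.resize(cg[90:135,225:270],None,fx=6,fy=6,interpolation=cv2.INTER_CUBIC),cv2.HOUGH_GRADIENT,1,100,param1=80,param2=15,minRadius=20,maxRadius=60); 
if hs is not None:
    x,y,r=hs[0,0]; u,v=225+(x-2.5)/6,90+(y-2.5)/6; print('hough',u,v,r/6,onz(P,u,v,.045))
for u,v in [(250,66),(258,66),(254,66)]: print('tip',onz(P,u/1.041,v/1.041,.035), onz(P,u/1.041,v/1.041,.0095))
# ring
for f,z in [('w0',(255,170,345,245)),('t0',(235,165,265,192)),('w1',(0,80,45,145))]:
    im,P=load(f); x0,y0,x1,y1=z; s=im[y0:y1,x0:x1]; hsv=cv2.cvtColor(s,cv2.COLOR_RGB2HSV)
    mk=np.uint8((hsv[...,1]<70)&(hsv[...,2]>110)); n,l,st,c=cv2.connectedComponentsWithStats(mk)
    i=1+np.argmax(st[1:,4]); v,u=np.where(l==i); W=np.array([onz(P,a+x0,b+y0,.004) for a,b in zip(u,v)])[:,:2]
    from scipy.optimize import least_squares
    cn,_=cv2.findContours(np.uint8(l==i),0,2); hull=cv2.convexHull(cn[0])[:,0]; Hh=np.array([onz(P,a+x0,b+y0,.004)[:2] for a,b in hull])
    r=least_squares(lambda q:np.hypot(*(W-q[:2]).T)-.0195,W.mean(0),loss='soft_l1',f_scale=.001).x
    d=W-r; ang=np.degrees(np.arctan2(d[:,1],d[:,0])); a=np.sort(ang); gp=np.diff(np.r_[a,a[0]+360]); k=gp.argmax()
    rad=np.hypot(*d.T); print(f,len(W),'c',r.round(4),'rad',rad.min().round(4),rad.max().round(4),'gapdeg',gp[k].round(1),'gapdir',a[k]+gp[k]/2,'heading',(a[k]+gp[k]/2+180)%360,'meandir',np.degrees(np.arctan2(*(d.mean(0)[::-1]))))
E
```

```text
[266 137  25  66 316] [ 0.5233 -0.3248  0.039 ] 0.4937 0.5724
[220 139  18  68 394] [ 0.5253 -0.2652  0.039 ] 0.4901 0.571
0.5 [(np.float64(-0.3376), np.float64(-0.3291)), (np.float64(-0.2625), np.float64(-0.2538))] mid -0.296
0.51 [(np.float64(-0.3338), np.float64(-0.3254)), (np.float64(-0.2655), np.float64(-0.2569))] mid -0.2954
0.52 [(np.float64(-0.3301), np.float64(-0.3218)), (np.float64(-0.2683), np.float64(-0.2598))] mid -0.2947
0.53 [(np.float64(-0.3253), np.float64(-0.317)), (np.float64(-0.2711), np.float64(-0.2628))] mid -0.2942
0.54 [(np.float64(-0.3217), np.float64(-0.3135)), (np.float64(-0.2739), np.float64(-0.2656))] mid -0.2938
0.55 [(np.float64(-0.3171), np.float64(-0.3101)), (np.float64(-0.2755), np.float64(-0.2684))] mid -0.2927
bolt [ 0.59988467 -0.29063012  0.045     ]
hough 247.0 113.0 4.133333 [ 0.59926467 -0.28970449  0.045     ]
tip [ 0.6509338  -0.28353455  0.035     ] [ 0.65469023 -0.28237776  0.0095    ]
tip [ 0.65076088 -0.29176273  0.035     ] [ 0.65450308 -0.29128296  0.0095    ]
tip [ 0.65084559 -0.28764875  0.035     ] [ 0.65459476 -0.28683047  0.0095    ]
w0 324 c [0.6111 0.0142] rad 0.0153 0.0242 gapdeg 41.4 gapdir 195.04218482751747 heading 15.042184827517474 meandir 22.6638946449108
t0 84 c [0.6109 0.0146] rad 0.015 0.0244 gapdeg 49.3 gapdir 196.3747124140816 heading 16.374712414081614 meandir -0.5893868697152441
w1 379 c [0.6107 0.0137] rad 0.0154 0.0243 gapdeg 42.1 gapdir 194.78844790196933 heading 14.788447901969334 meandir -8.848353584615435
```

```bash
python3 - <<'E'
from h import *
im,P=load('w1'); g=im.max(axis=2)
for v in range(128,208,5):
    r=g[v,205:305]; k=np.where(r<75)[0]+205
    if len(k):
        W=[onz(P,a,v,.039) for a in (k.min()-.5,k.max()+.5)]; print(v,k.min(),k.max(),W[0][:2].round(4),W[1][:2].round(4),'w',abs(W[0][1]-W[1][1]).round(4))
cv2.imwrite('pics/c1.png',cv2.resize(im[55:215,205:305,::-1],None,fx=3.7,fy=3.7,interpolation=cv2.INTER_CUBIC))
E
```

```text
138 263 268 [ 0.5714 -0.3063] [ 0.5712 -0.3131] w 0.0068
143 230 270 [ 0.5665 -0.2687] [ 0.5656 -0.3154] w 0.0467
148 230 271 [ 0.5608 -0.2684] [ 0.5598 -0.3165] w 0.0481
153 230 272 [ 0.5551 -0.2681] [ 0.554  -0.3176] w 0.0495
158 230 272 [ 0.5492 -0.2679] [ 0.5482 -0.3176] w 0.0498
163 229 275 [ 0.5434 -0.2664] [ 0.5423 -0.3211] w 0.0547
168 228 277 [ 0.5375 -0.265 ] [ 0.5363 -0.3235] w 0.0585
173 226 279 [ 0.5315 -0.2623] [ 0.5302 -0.3259] w 0.0635
178 225 281 [ 0.5255 -0.2608] [ 0.5241 -0.3283] w 0.0675
183 224 284 [ 0.5194 -0.2593] [ 0.5178 -0.3319] w 0.0726
188 222 286 [ 0.5132 -0.2565] [ 0.5116 -0.3344] w 0.0779
193 221 288 [ 0.5069 -0.255 ] [ 0.5052 -0.3369] w 0.0819
198 220 289 [ 0.5006 -0.2534] [ 0.4988 -0.3382] w 0.0849
203 219 226 [ 0.4942 -0.2518] [ 0.494  -0.2615] w 0.0098
```

View pics/c1.png

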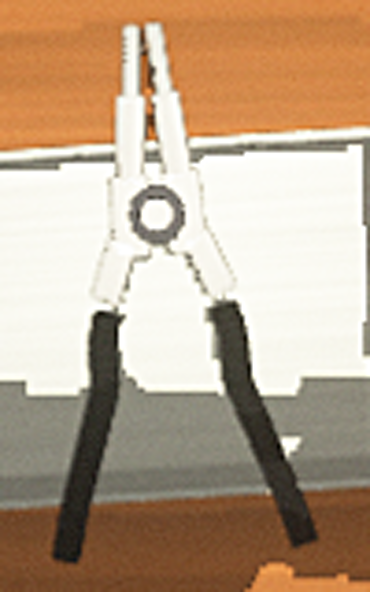

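The crop shows the grips' flat section spans x of about 0.545–0.571, 48–49 mm wide, as expected. The pivot is at (0.598,-0.290) with heading about 3.5°, so the grip point is (0.562,-0.292). Next is the approach.

```bash
python3 - <<'E'
from h import *
rows([.562,-.2922,.09],-86.5,3)
E
```

```text
n 3 dist 0.1 rot [ 0.  -0.2 -4.4]
[-0.0008, -0.0125, 0.0309] [0.0, -0.07, -1.47]
[-0.0005, -0.0125, 0.0309] [0.0, -0.07, -1.47]
[-0.0001, -0.0125, 0.0309] [0.0, -0.07, -1.47]
```

Emit:
{"api": "carry_out", "payload": {
  "plan": [
    {"grip":0,"dp":[-0.001,-0.0125,0.03],"rotation":[0,0,-1.5]},
    {"grip":0,"dp":[-0.001,-0.0125,0.03],"rotation":[0,0,-1.5]},
    {"grip":0,"dp":[0,-0.0125,0.03],"rotation":[0,0,-1.5]},
    {"grip":0,"dp":[0,0,0],"rotation":[0,0,0]}
  ]
}}

```text
time_s: 2.78
tool_pos: [0.566, -0.289, 0.0912]
tool_rot: [-179.7, -0.0, -86.0]
force: [-1.4, 1.9, -0.0]
grip_width: 0.087
```

```bash
python3 - <<'E'
from h import *
rows([.562,-.2922,.020],-86.5,3)
E
```

```text
n 3 dist 0.0714 rot [-0.29 -0.04  0.47]
[0.001, 0.0015, 0.0237] [-0.1, -0.01, 0.16]
[0.001, 0.0015, 0.0237] [-0.1, -0.01, 0.16]
[0.001, 0.0014, 0.0237] [-0.1, -0.01, 0.16]
```

Emit:
{"api": "carry_out", "payload": {
  "plan": [
    {"grip":0,"dp":[0.001,0.0015,0.0235],"rotation":[-0.1,0,0.15]},
    {"grip":0,"dp":[0.001,0.0015,0.0235],"rotation":[-0.1,0,0.15]},
    {"grip":0,"dp":[0.001,0.0015,0.0235],"rotation":[-0.1,0,0.15]},
    {"grip":0,"dp":[0,0,0],"rotation":[0,0,0]}
  ],
  "force": 10
}}

```text
time_s: 3.12
tool_pos: [0.5652, -0.2864, 0.0198]
tool_rot: [180.0, 0.1, -86.0]
force: [-1.1, 1.3, -0.9]
grip_width: 0.0874
```

```bash
python3 - <<'E'
from h import *
rows([.562,-.2922,.020],-86.5,1)
im,P=snap('wrist','w2'); cv2.imwrite('pics/w2b.png',im[:,:,::-1])
E
```

```text
n 1 dist 0.0066 rot [0.03 0.11 0.49]
[0.0055, 0.0036, -0.0002] [0.03, 0.11, 0.49]
```

View pics/w2b.png

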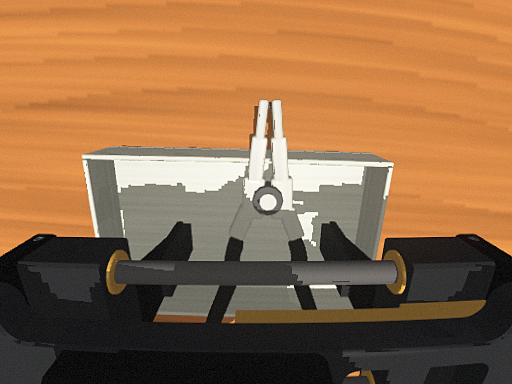

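The picture shows the bolt at (267,201), with the fingers at 180 and 333 centred on 257. The pliers sit about 5 mm to the right, in agreement with the computed 5.5 mm, so I'll correct that and close lightly.

Emit:
{"api": "carry_out", "payload": {
  "plan": [
    {"grip":0,"dp":[0.0055,0.0035,0],"rotation":[0,0,0.5]},
    {"grip":0,"dp":[0,0,0],"rotation":[0,0,0]}
  ],
  "force": 10
}}

```text
time_s: 3.33
tool_pos: [0.5656, -0.2927, 0.0257]
tool_rot: [-179.7, -0.0, -86.4]
force: [-0.4, -0.3, 0.1]
grip_width: 0.0867
```

```bash
python3 - <<'E'
from h import *
rows([.562,-.2922,.020],-86.5,1)
im,P=snap('wrist','w3'); cg=cv2.cvtColor(im,cv2.COLOR_RGB2GRAY)
for f in ('w2','w3'):
    im,P=load(f); g=im.max(axis=2); 
    m=np.where(g[232]<70)[0]; print(f,[int(x) for x in m[np.r_[True,np.diff(m)>1]]],[int(x) for x in m[np.r_[np.diff(m)>1,True]]])
E
```

```text
n 1 dist 0.0068 rot [-0.34 -0.03  0.08]
[-0.0007, 0.0036, 0.0057] [-0.34, -0.03, 0.08]
w2 [170, 321] [190, 342]
w3 [170, 321] [190, 342]
```

```bash
python3 - <<'E'
from h import *
for i in range(4):
    im=env.read_camera('top'); o=env.get_obs(); print(o['tool_pos'].round(4),o['tool_rot'].round(2),o['qpos'].round(2))
E
```

```text
[ 0.567  -0.2919  0.0261] [-1.7953e+02 -1.0000e-02 -8.6350e+01] [ -6.32  30.68  40.29  98.19 -22.9   59.15 -44.49]
[ 0.5669 -0.2917  0.0258] [-179.55    0.    -86.34] [ -6.32  30.7   40.27  98.21 -22.9   59.14 -44.49]
[ 0.5666 -0.2915  0.0254] [-1.7959e+02  2.0000e-02 -8.6330e+01] [ -6.32  30.72  40.25  98.23 -22.91  59.13 -44.48]
[ 0.5664 -0.2914  0.025 ] [-1.7961e+02  3.0000e-02 -8.6330e+01] [ -6.31  30.74  40.25  98.25 -22.91  59.13 -44.48]
```

Emit:
{"api": "carry_out", "payload": {
  "plan": [
    {"grip":0,"dp":[-0.0007,0.004,0.005],"rotation":[-0.3,0,0]}
  ],
  "force": 10
}}

```text
time_s: 3.67
tool_pos: [0.5636, -0.2913, 0.0213]
tool_rot: [-179.8, -0.0, -86.3]
force: [0.8, -1.1, 1.1]
grip_width: 0.087
```

```bash
python3 - <<'E'
from h import *
for i in range(8):
    if i%2==0: o=env.get_obs(); print(o['tool_pos'].round(4),o['tool_rot'].round(2))
    im=env.read_camera('top')
rows([.562,-.2922,.020],-86.5,1)
E
```

```text
[ 0.5636 -0.2913  0.0213] [-1.7977e+02 -2.0000e-02 -8.6310e+01]
[ 0.5616 -0.2906  0.0195] [-1.7999e+02  7.0000e-02 -8.6340e+01]
[ 0.5621 -0.2908  0.0197] [-1.7995e+02  5.0000e-02 -8.6340e+01]
[ 0.5623 -0.2909  0.0199] [-1.7993e+02  4.0000e-02 -8.6340e+01]
n 1 dist 0.0013 rot [-0.08  0.03  0.17]
[0.0012, 0.0005, -0.0] [-0.08, 0.03, 0.17]
```

Emit:
{"api": "carry_out", "payload": {
  "plan": [
    {"grip":0.44,"dp":[0.001,0.0005,0],"rotation":[0,0,0]},
    {"grip":0.44,"dp":[0,0,0],"rotation":[0,0,0]},
    {"grip":0.44,"dp":[0,0,0],"rotation":[0,0,0]},
    {"grip":0.44,"dp":[0,0,0],"rotation":[0,0,0]},
    {"grip":0.44,"dp":[0,0,0],"rotation":[0,0,0]},
    {"grip":0.44,"dp":[0,0,0],"rotation":[0,0,0]}
  ],
  "force": 10
}}

```text
time_s: 4.57
tool_pos: [0.562, -0.2923, 0.02]
tool_rot: [-179.9, 0.0, -86.3]
force: [0.0, 0.2, 0.5]
grip_width: 0.0554
```

```bash
python3 - <<'E'
from h import *
im,P=snap('wrist','w4'); o=env.get_obs(); print(o['time_s'],o['tool_pos'].round(4),o['tool_rot'].round(2),o['grip_width'],o['force'].round(1))
E
```

```text
4.6167 [ 0.562  -0.2923  0.02  ] [-1.7991e+02  2.0000e-02 -8.6340e+01] 0.05259920387349384 [ 0.  -0.3 -0.2]
```

Position is exact and the fingers are still closing.

Emit:
{"api": "carry_out", "payload": {
  "plan": [
    {"grip":0.445,"dp":[0,0,0],"rotation":[0,0,0]},
    {"grip":0.445,"dp":[0,0,0],"rotation":[0,0,0]},
    {"grip":0.445,"dp":[0,0,0],"rotation":[0,0,0]},
    {"grip":0.445,"dp":[0,0,0],"rotation":[0,0,0]}
  ],
  "force": 10
}}

```text
time_s: 4.95
tool_pos: [0.562, -0.2923, 0.02]
tool_rot: [-179.9, 0.0, -86.3]
force: [-0.5, -0.0, -0.2]
grip_width: 0.0486
```

Emit:
{"api": "carry_out", "payload": {
  "plan": [
    {"grip":0.46,"dp":[0,0,0],"rotation":[0,0,0]},
    {"grip":0.46,"dp":[0,0,0],"rotation":[0,0,0]},
    {"grip":0.46,"dp":[0,0,0],"rotation":[0,0,0]}
  ],
  "force": 10
}}

```text
time_s: 5.2
tool_pos: [0.5619, -0.2923, 0.02]
tool_rot: [-179.9, 0.0, -86.3]
force: [0.1, -0.6, -0.7]
grip_width: 0.047
```

Emit:
{"api": "carry_out", "payload": {
  "plan": [
    {"grip":0.46,"dp":[0,0,-0.01],"rotation":[0,0,0]},
    {"grip":0.46,"dp":[0,0,-0.02],"rotation":[0,0,0]},
    {"grip":0.46,"dp":[0,0,-0.02],"rotation":[0,0,0]},
    {"grip":0.46,"dp":[0,0,-0.02],"rotation":[0,0,0]},
    {"grip":0.46,"dp":[0,0,-0.01],"rotation":[0,0,0]}
  ],
  "force": 12
}}

```text
time_s: 5.62
tool_pos: [0.5583, -0.2905, 0.1001]
tool_rot: [179.5, 0.2, -86.4]
force: [0.6, -0.2, -1.6]
grip_width: 0.0473
```

```bash
python3 - <<'E'
from h import *
for i in range(4): env.read_camera('top')
im,P=snap('wrist','w5'); b,_=snap('scene','s5'); o=env.get_obs(); print(o['time_s'],o['tool_pos'].round(4),o['tool_rot'].round(2),o['grip_width'],o['force'].round(1),o['wrist_torque'])
cv2.imwrite('pics/m5.png',np.vstack([cv2.resize(im[60:260,150:390,::-1],(480,400)),cv2.resize(b[220:320,120:240,::-1],(480,200+200))])[:800] if 0 else np.hstack([cv2.resize(im[60:260,150:390,::-1],(400,333)),cv2.resize(b[200:300,140:260,::-1],(400,333))]))
E
```

```text
5.9167 [ 0.5566 -0.2892  0.0959] [179.27   0.37 -86.36] 0.04739293021364858 [-0.8  0.5 -2.6] [-0.06261243  0.18301531 -0.05396736]
```

View pics/m5.png

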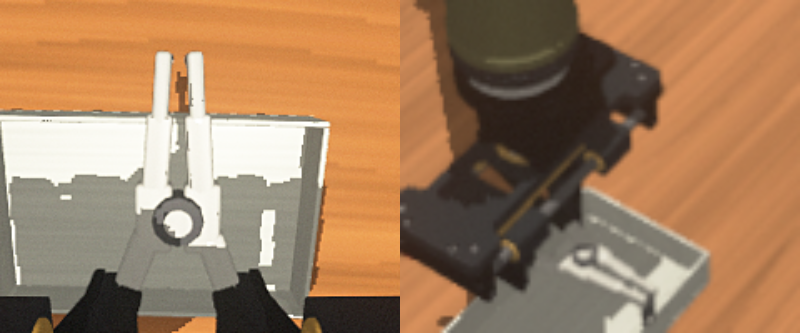

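Left panel: the pliers are held and level with the bolt at (178,221) and tip ends at (162,52) and (195,52). Right panel: they hang clear of the tray. I'll compute the pliers' pose in the tool frame.

```bash
cat >> h.py <<'E'
def tooltf(P,f=None):
    return state()
def pix_in_tool(P,u,v,zt,pose):
    p,R=pose; o,d=ray(P,u,v); o=R.inv().apply(o-p); d=R.inv().apply(d); return o+d*(zt-o[2])/d[2]
E
python3 - <<'E'
from h import *
im,P=load('w5'); pose=state()
k=240/400
for n,x,y,zs in [('bolt',178,221,(-.0244,-.027)),('tipL',162,52,(-.02,-.014,.0105)),('tipR',195,52,(-.02,-.014,.0105)),('LO',154,52,(-.02,.0105)),('RO',204,52,(-.02,.0105))]:
    for z in zs: print(n,z,pix_in_tool(P,150+x*k,60+y*k,z,pose).round(4))
im2=cv2.resize(im[70:160,215:305,::-1],(600,600),interpolation=cv2.INTER_CUBIC);cv2.imwrite('pics/c5.png',im2)
rows([.5,-.1,.12],-75,polar=False)
E
```

```text
bolt -0.0244 [ 0.0003 -0.0384 -0.0244]
bolt -0.027 [ 0.0003 -0.0393 -0.027 ]
tipL -0.02 [-0.0047 -0.0912 -0.02  ]
tipL -0.014 [-0.0049 -0.0915 -0.014 ]
tipL 0.0105 [-0.0056 -0.0929  0.0105]
tipR -0.02 [ 0.0054 -0.0912 -0.02  ]
tipR -0.014 [ 0.0056 -0.0915 -0.014 ]
tipR 0.0105 [ 0.0066 -0.0929  0.0105]
LO -0.02 [-0.0071 -0.0912 -0.02  ]
LO 0.0105 [-0.0086 -0.0929  0.0105]
RO -0.02 [ 0.0082 -0.0912 -0.02  ]
RO 0.0105 [ 0.01   -0.0929  0.0105]
n 5 dist 0.1989 rot [  0.69   0.44 -11.36]
[-0.0385, 0.009, -0.0045] [0.14, 0.09, -2.27]
[-0.0388, 0.0074, -0.0045] [0.14, 0.09, -2.27]
[-0.0391, 0.0059, -0.0046] [0.14, 0.09, -2.27]
[-0.0393, 0.0043, -0.0047] [0.14, 0.09, -2.27]
[-0.0394, 0.0027, -0.0048] [0.14, 0.09, -2.27]
```

View pics/c5.png

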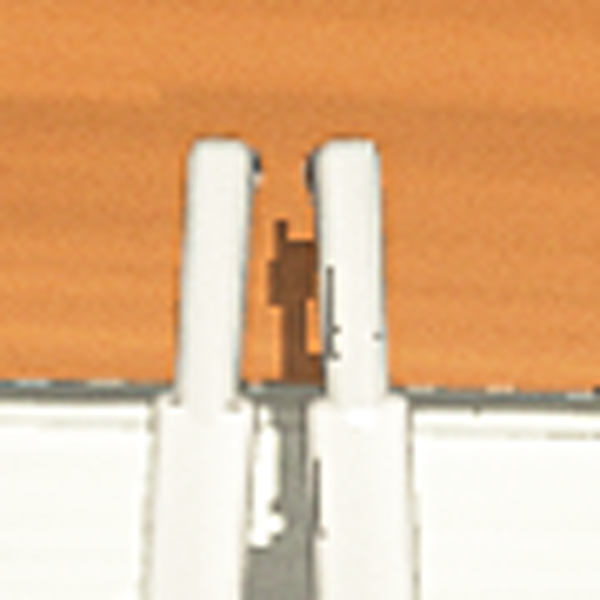

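The tip ends sit about 8–9 mm wide overall, centred at tool (+0.0005,-0.089). Target for the tips: ring centre minus 18.6 mm along 15°. I'll move above it first.

```bash
python3 - <<'E'
from h import *
rows([.507,-.0134,.08],-75,8)
E
```

```text
n 8 dist 0.2807 rot [  0.69   0.44 -11.36]
[-0.0348, 0.004, 0.0023] [0.09, 0.06, -1.42]
[-0.0349, 0.0031, 0.0022] [0.09, 0.06, -1.42]
[-0.0349, 0.0023, 0.0022] [0.09, 0.06, -1.42]
[-0.035, 0.0014, 0.0021] [0.09, 0.06, -1.42]
[-0.035, 0.0005, 0.0021] [0.09, 0.06, -1.42]
[-0.035, -0.0003, 0.0021] [0.09, 0.06, -1.42]
[-0.035, -0.0012, 0.002] [0.09, 0.06, -1.42]
[-0.035, -0.0021, 0.002] [0.09, 0.06, -1.42]
```

Emit:
{"api": "carry_out", "payload": {
  "plan": [
    {"grip":0.46,"dp":[-0.035,0.004,0],"rotation":[0.1,0.1,-1.4]},
    {"grip":0.46,"dp":[-0.035,0.003,0],"rotation":[0.1,0.1,-1.4]},
    {"grip":0.46,"dp":[-0.035,0.002,0],"rotation":[0.1,0.1,-1.4]},
    {"grip":0.46,"dp":[-0.035,0.001,0],"rotation":[0.1,0.1,-1.4]},
    {"grip":0.46,"dp":[-0.035,0,0],"rotation":[0.1,0.1,-1.4]},
    {"grip":0.46,"dp":[-0.035,0,0],"rotation":[0.1,0.1,-1.4]},
    {"grip":0.46,"dp":[-0.035,-0.001,0],"rotation":[0.1,0.1,-1.4]},
    {"grip":0.46,"dp":[-0.035,-0.002,0],"rotation":[0.1,0.1,-1.4]}
  ]
}}

```text
time_s: 6.58
tool_pos: [0.4991, -0.0143, 0.0849]
tool_rot: [179.1, -0.8, -75.7]
force: [1.2, 0.8, -1.6]
grip_width: 0.0473
```

```bash
cat >> h.py <<'E'
def settle(n=4):
    for i in range(n): env.read_camera('top')
    o=env.get_obs(); print(o['time_s'].round(2),o['tool_pos'].round(4),o['tool_rot'].round(2),'w',o['grip_width'].round(4),o['force'].round(1))
E
python3 - <<'E'
from h import *
settle(3); rows([.507,-.0134,.07],-75)
E
```

```text
Traceback (most recent call last):
  File "h.py", line 37, in settle
    o=env.get_obs(); print(o['time_s'].round(2),o['tool_pos'].round(4),o['tool_rot'].round(2),'w',o['grip_width'].round(4),o['force'].round(1))
                           ^^^^^^^^^^^^^^^^^
AttributeError: 'float' object has no attribute 'round'
```

```bash
sed -i "s/o\['time_s'\].round(2)/round(float(o['time_s']),2)/; s/o\['grip_width'\].round(4)/round(float(o['grip_width']),4)/" h.py; python3 - <<'E'
from h import *
settle(1); rows([.507,-.0134,.05],-75)
E
```

```text
6.78 [ 0.4997 -0.0148  0.0851] [179.1   -0.81 -75.62] w 0.0473 [-0.6  0.1 -1.3]
n 1 dist 0.0358 rot [ 0.9  -0.81 -0.63]
[-0.0, -0.0079, 0.0349] [0.9, -0.81, -0.63]
```

Emit:
{"api": "carry_out", "payload": {
  "plan": [
    {"grip":0.46,"dp":[0,-0.004,0.017],"rotation":[0.4,-0.4,-0.3]},
    {"grip":0.46,"dp":[0,-0.004,0.018],"rotation":[0.5,-0.4,-0.3]}
  ]
}}

```text
time_s: 6.95
tool_pos: [0.5102, -0.0152, 0.0518]
tool_rot: [-179.6, -0.1, -75.1]
force: [-0.9, 0.4, -2.1]
grip_width: 0.0474
```

```bash
python3 - <<'E'
from h import *
settle(6); im,P=snap('wrist','w6'); rows([.507,-.0134,.0115],-75)
pose=state(); u,v=proj(P,[.611,.0141,.004]); print(u,v)
cv2.imwrite('pics/c6.png',cv2.resize(im[int(v)-70:int(v)+70,int(u)-80:int(u)+80,::-1],(800,700),interpolation=cv2.INTER_CUBIC)[:600]); print(int(u)-80,int(v)-70)
E
```

```text
7.25 [ 0.51   -0.0151  0.0527] [-1.7969e+02 -9.0000e-02 -7.5160e+01] w 0.047 [ 0.5 -0.6 -2.4]
n 2 dist 0.0414 rot [-0.34 -0.08 -0.13]
[-0.001, 0.0015, 0.0206] [-0.17, -0.04, -0.06]
[-0.001, 0.0014, 0.0206] [-0.17, -0.04, -0.06]
253.49513269504388 76.56027045500778
173 6
```

View pics/c6.png

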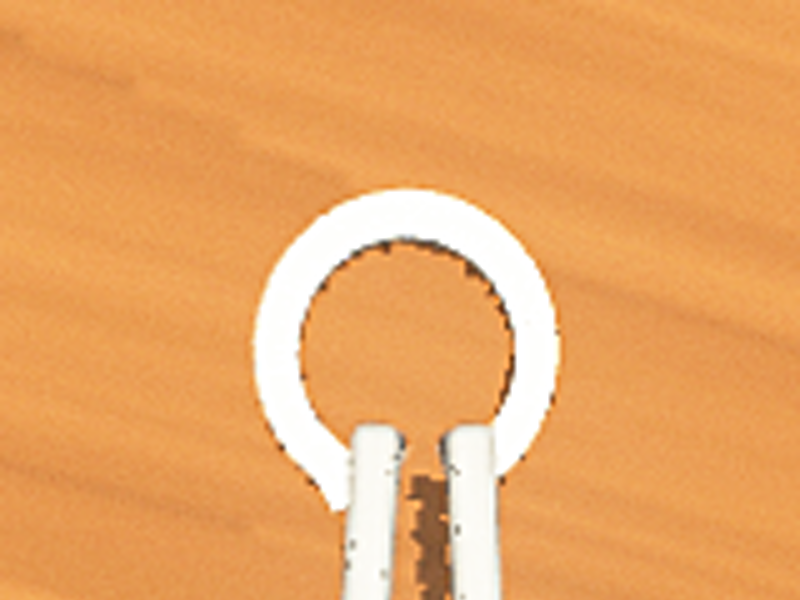

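The crop shows the ring centred at (405,342) and the tip ends at (376,430) and (468,430), close to the gap. I'll compute the offset in the tool frame.

```bash
python3 - <<'E'
from h import *
im,P=load('w6'); pose=state(); zt=pose[0][2]-.004
# ring: outer edge of upper part
cn=[]
s=im[6:146,173:333]; hsv=cv2.cvtColor(s,cv2.COLOR_RGB2HSV); mk=np.uint8((hsv[...,1]<70)&(hsv[...,2]>120))
v,u=np.where(mk); W=np.array([pix_in_tool(P,a+173,b+6,zt,pose)[:2] for a,b in zip(u,v)])
from scipy.optimize import least_squares
W=W[v<75]
r=least_squares(lambda q:np.hypot(*(W-q[:2]).T)-.0195,W.mean(0),loss='soft_l1',f_scale=.001).x
print('ring c tool',r.round(4),'world',(pose[0]+pose[1].apply([*r,zt]))[:2].round(4), np.hypot(*(W-r).T).min(),np.hypot(*(W-r).T).max())
for n,x,y in [('L',376,426),('R',469,426),('Linner',402,445),('Rinner',443,445)]:
    print(n,[pix_in_tool(P,173+x/5,6+y/5,z,pose).round(4)[:2] for z in (-.02,-.014,-.005)])
# left gap-end visible corner: outer corner
for x,y in [(335,510),(500,478)]: 
    q=pix_in_tool(P,173+x/5,6+y/5,zt,pose)[:2]-r; print('corner',q.round(4),np.hypot(*q).round(4))
E
```

```text
ring c tool [-0.0018 -0.1045] world [0.611  0.0139] 0.015856033940980944 0.022552723197854466
L [array([-0.0041, -0.0905]), array([-0.0043, -0.0908]), array([-0.0045, -0.0913])]
R [array([ 0.0053, -0.0905]), array([ 0.0055, -0.0908]), array([ 0.0058, -0.0913])]
Linner [array([-0.0015, -0.0886]), array([-0.0015, -0.0889]), array([-0.0016, -0.0893])]
Rinner [array([ 0.0027, -0.0886]), array([ 0.0028, -0.0889]), array([ 0.003 , -0.0893])]
corner [-0.0105  0.0225] 0.0248
corner [0.0145 0.0178] 0.0229
```

```bash
python3 - <<'E'
from h import *
c=np.array([.611,.014]); th=np.radians(15); f=np.array([np.cos(th),np.sin(th)]); l=np.array([-f[1],f[0]])
for fn,(x0,y0,x1,y1) in [('w0',(255,170,345,245)),('w1',(0,80,45,145))]:
    im,P=load(fn)
    # rectified patch in the ring frame, 0.25 mm/px, forward up
    N=120; g=[[proj(P,[*(c+f*(N-i)*.00025+l*(N-j)*.00025),.004]) for j in range(2*N)] for i in range(2*N)]
    g=np.float32(g); cv2.imwrite(f'pics/rect_{fn}.png',cv2.resize(cv2.remap(im,g[...,0],g[...,1],cv2.INTER_CUBIC)[:,:,::-1],(400,400)))
    rec=cv2.remap(im,g[...,0],g[...,1],cv2.INTER_LINEAR); hsv=cv2.cvtColor(rec,cv2.COLOR_RGB2HSV); mk=(hsv[...,1]<80)&(hsv[...,2]>110)
    for b in (15,16,17,18,19,20,21): 
        row=mk[int(N+b*4)]; k=np.where(row)[0]; L=k[k<N];R=k[k>=N]; print(fn,b,'left inner',(N-L.max())/4 if len(L) else None,'right inner',(R.min()-N)/4 if len(R) else None)
cv2.imwrite('pics/rect.png',np.hstack([cv2.imread('pics/rect_w0.png'),cv2.imread('pics/rect_w1.png')]))
E
```

```text
w0 15 left inner 8.0 right inner 8.25
w0 16 left inner 8.0 right inner 8.0
w0 17 left inner 7.75 right inner 7.25
w0 18 left inner 7.25 right inner 6.5
w0 19 left inner 7.0 right inner 6.75
w0 20 left inner 6.75 right inner 7.5
w0 21 left inner 7.0 right inner 9.0
w1 15 left inner 6.0 right inner 8.25
w1 16 left inner 6.5 right inner 8.5
w1 17 left inner 6.5 right inner 8.25
w1 18 left inner 5.5 right inner 7.5
w1 19 left inner 5.25 right inner 7.0
w1 20 left inner 5.0 right inner 6.75
w1 21 left inner 4.75 right inner 7.75
```

View pics/rect.png

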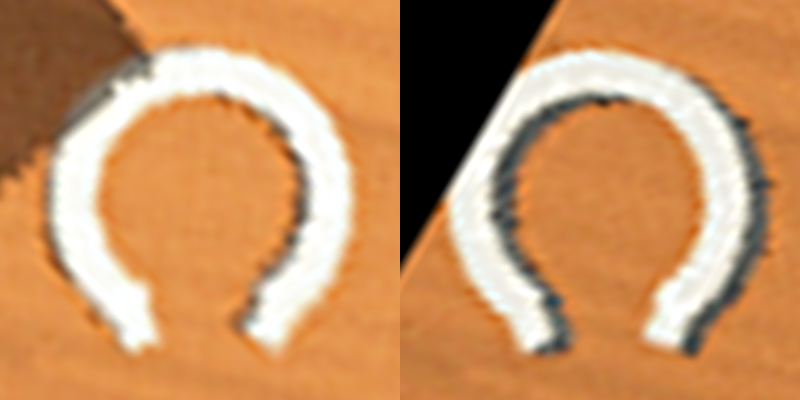

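The rectified crops show the ring ends symmetric about the 15° axis, so centre and heading are confirmed. Now I'll lower to just above the ring.

Emit:
{"api": "carry_out", "payload": {
  "plan": [
    {"grip":0.46,"dp":[-0.0012,0.0012,0.015],"rotation":[-0.2,0,-0.1]},
    {"grip":0.46,"dp":[-0.0012,0.0012,0.015],"rotation":[-0.2,0,-0.1]}
  ]
}}

```text
time_s: 7.47
tool_pos: [0.5115, -0.0131, 0.0267]
tool_rot: [-179.5, -0.1, -75.0]
force: [-0.2, 0.2, -2.9]
grip_width: 0.0472
```

```bash
python3 - <<'E'
from h import *
settle(6); rows([.5068,-.0128,.0115],-75)
E
```

```text
7.77 [ 0.5112 -0.0132  0.0267] [-1.796e+02 -1.100e-01 -7.498e+01] w 0.0473 [-0.6 -0.4 -1.5]
n 1 dist 0.0158 rot [-0.4  -0.11  0.02]
[-0.0016, 0.0042, 0.0152] [-0.4, -0.11, 0.02]
```

Emit:
{"api": "carry_out", "payload": {
  "plan": [
    {"grip":0.46,"dp":[-0.0015,0.005,0.005],"rotation":[-0.4,-0.1,0]}
  ]
}}

```text
time_s: 7.85
tool_pos: [0.5079, -0.013, 0.0233]
tool_rot: [-179.8, -0.0, -75.0]
force: [-0.7, -0.2, -2.0]
grip_width: 0.0475
```

```bash
python3 - <<'E'
from h import *
settle(6); rows([.5068,-.0128,.0115],-75)
E
```

```text
8.15 [ 0.5061 -0.0131  0.0218] [-1.7998e+02 -1.0000e-02 -7.4970e+01] w 0.0472 [ 0.6 -0.6 -1.8]
n 1 dist 0.0104 rot [-0.02 -0.01  0.03]
[-0.0001, -0.0007, 0.0103] [-0.02, -0.01, 0.03]
```

Emit:
{"api": "carry_out", "payload": {
  "plan": [
    {"grip":0.46,"dp":[0,0.0005,0.005],"rotation":[0,0,0]},
    {"grip":0.46,"dp":[0,0.0005,0.005],"rotation":[0,0,0]}
  ]
}}

```text
time_s: 8.32
tool_pos: [0.5064, -0.0132, 0.0124]
tool_rot: [-179.8, -0.0, -75.0]
force: [0.3, -0.3, -2.2]
grip_width: 0.0472
```

```bash
python3 - <<'E'
from h import *
settle(6); rows([.5068,-.0128,.0115],-75)
im,P=snap('wrist','w7');  pose=state(); u,v=proj(P,[.595,.0097,.004]); u,v=int(u),int(v); print(u,v)
cv2.imwrite('pics/c7.png',cv2.resize(im[v-50:v+50,u-65:u+65,::-1],(780,600),interpolation=cv2.INTER_CUBIC))
E
```

```text
8.62 [ 0.5063 -0.0133  0.0126] [-1.7986e+02 -3.0000e-02 -7.4980e+01] w 0.047 [ 0.6 -0.2 -1.7]
n 1 dist 0.0013 rot [-0.14 -0.03  0.02]
[-0.0004, -0.0007, 0.0011] [-0.14, -0.03, 0.02]
258 92
```

View pics/c7.png

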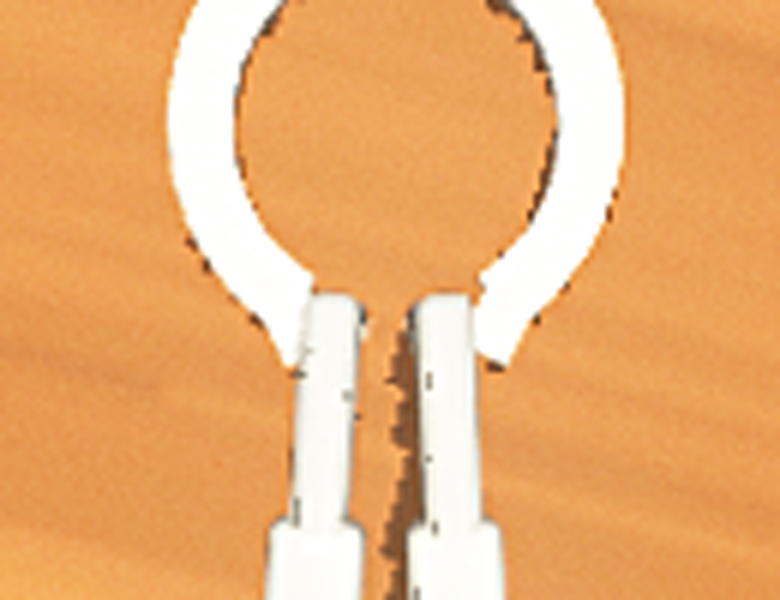

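The tips stand centred between the ring ends at (335,300) and (445,300), with a clear margin on both sides. I'll lower about 1 mm more, then squeeze in stages.

Emit:
{"api": "carry_out", "payload": {
  "plan": [
    {"grip":0.46,"dp":[-0.0003,0,0.001],"rotation":[-0.1,0,0]},
    {"grip":0.5,"dp":[0,0,0],"rotation":[0,0,0]},
    {"grip":0.54,"dp":[0,0,0],"rotation":[0,0,0]},
    {"grip":0.54,"dp":[0,0,0],"rotation":[0,0,0]}
  ],
  "force": 55
}}

```text
time_s: 9.0
tool_pos: [0.5066, -0.0129, 0.0119]
tool_rot: [-179.9, -0.0, -75.0]
force: [-1.4, -0.1, -1.8]
grip_width: 0.0414
```

```bash
cat > meas.py <<'E'
from h import *
from scipy.optimize import least_squares
import sys
def ringfit(f,ztop,show=True,rad=.0195):
    im,P=snap('wrist',f); pose=state(); zt=(pose[0][2]-ztop)
    hsv=cv2.cvtColor(im,cv2.COLOR_RGB2HSV); mk=np.uint8((hsv[...,1]<70)&(hsv[...,2]>190)); 
    c,(x0,y0)=None,(0,0)
    v,u=np.where(mk[:170]); W=np.array([pix_in_tool(P,a,b,zt,pose)[:2] for a,b in zip(u,v)])
    # keep points ahead of tips (tool y < -.093), near the axis
    k=(abs(W[:,0])<.03)&(W[:,1]<-.096)&(W[:,1]>-.14); W=W[k]
    print('back edge y',W[:,1].min().round(4),'x range',W[:,0].min().round(4),W[:,0].max().round(4))
    b=W[abs(W[:,0]-.001)<.004]; print('back bar y',b[:,1].min().round(4),b[:,1].max().round(4),'mid x of bar at its back',W[W[:,1]<W[:,1].min()+.003][:,0].mean().round(4))
    # tip tops: rows just before ends
    for yy in (-.086,-.08):
        q=[]
        for x in np.arange(-.03,.03,.0003):
            X=pose[0]+pose[1].apply([x,yy,-.018]); uu,vv=proj(P,X).round().astype(int); q.append(mk[vv,uu])
        xs=np.arange(-.03,.03,.0003)[np.array(q)>0]; print('arms at y',yy,'outer',xs.min().round(4),xs.max().round(4)) if len(xs) else 0
settle(2); ringfit(sys.argv[1],float(sys.argv[2]))
E
python3 meas.py w8 .004
```

```text
9.1 [ 0.5066 -0.0129  0.0119] [-1.7992e+02 -3.0000e-02 -7.4970e+01] w 0.041 [-0.4 -1.1 -1.6]
back edge y -0.1313 x range -0.0219 0.0231
back bar y -0.1313 -0.1249 mid x of bar at its back 0.0005
arms at y -0.086 outer -0.0111 0.0108
arms at y -0.08 outer -0.0111 0.0111
```

Emit:
{"api": "carry_out", "payload": {
  "plan": [
    {"grip":0.6,"dp":[0,0,0],"rotation":[0,0,0]},
    {"grip":0.65,"dp":[0,0,0],"rotation":[0,0,0]},
    {"grip":0.65,"dp":[0,0,0],"rotation":[0,0,0]},
    {"grip":0.65,"dp":[0,0,0],"rotation":[0,0,0]}
  ],
  "force": 55
}}

```text
time_s: 9.48
tool_pos: [0.5065, -0.013, 0.0119]
tool_rot: [-179.9, -0.0, -75.0]
force: [0.2, -0.7, -2.0]
grip_width: 0.0316
```

```bash
python3 meas.py w9 .004
```

```text
9.58 [ 0.5066 -0.0129  0.0119] [-1.7992e+02 -2.0000e-02 -7.4980e+01] w 0.0311 [-0.7  0.2 -1.3]
back edge y -0.1333 x range -0.0237 0.0249
back bar y -0.1333 -0.127 mid x of bar at its back 0.0004
arms at y -0.086 outer -0.0162 0.0171
arms at y -0.08 outer -0.0159 0.0162
```

Emit:
{"api": "carry_out", "payload": {
  "plan": [
    {"grip":0.75,"dp":[0,0,0],"rotation":[0,0,0]},
    {"grip":0.85,"dp":[0,0,0],"rotation":[0,0,0]},
    {"grip":1,"dp":[0,0,0],"rotation":[0,0,0]},
    {"grip":1,"dp":[0,0,0],"rotation":[0,0,0]},
    {"grip":1,"dp":[0,0,0],"rotation":[0,0,0]},
    {"grip":1,"dp":[0,0,0],"rotation":[0,0,0]}
  ],
  "force": 55
}}

```text
time_s: 10.13
tool_pos: [0.5066, -0.0129, 0.0119]
tool_rot: [-179.9, -0.0, -75.0]
force: [0.1, -0.3, -2.3]
grip_width: 0.021
```

```bash
python3 meas.py w10 .004
```

```text
10.23 [ 0.5066 -0.0129  0.0119] [-1.7991e+02 -2.0000e-02 -7.4970e+01] w 0.0213 [ 0.  -0.2 -2.6]
back edge y -0.1334 x range -0.0255 0.0274
back bar y -0.1334 -0.1271 mid x of bar at its back 0.0009
arms at y -0.086 outer -0.0207 0.0222
arms at y -0.08 outer -0.0195 0.0204
```

Fully spread: width 21.3 mm and the ring about 53 mm across. Next I lift slowly.

Emit:
{"api": "carry_out", "payload": {
  "plan": [
    {"grip":1,"dp":[0,0,-0.005],"rotation":[0,0,0]},
    {"grip":1,"dp":[0,0,-0.01],"rotation":[0,0,0]},
    {"grip":1,"dp":[0,0,-0.015],"rotation":[0,0,0]},
    {"grip":1,"dp":[0,0,-0.02],"rotation":[0,0,0]},
    {"grip":1,"dp":[0,0,-0.02],"rotation":[0,0,0]},
    {"grip":1,"dp":[0,0,-0.02],"rotation":[0,0,0]},
    {"grip":1,"dp":[0,0,-0.015],"rotation":[0,0,0]},
    {"grip":1,"dp":[0,0,-0.01],"rotation":[0,0,0]}
  ],
  "force": 55
}}

```text
time_s: 10.95
tool_pos: [0.504, -0.0144, 0.134]
tool_rot: [179.8, -0.1, -75.1]
force: [-0.4, -0.1, -2.1]
grip_width: 0.0214
```

```bash
cat > mr.py <<'E'
import sys; from h import *; import meas
E
python3 - <<'E'
import subprocess
from h import *
p,R=state(); print(p)
E
python3 - <<'E'
import sys; sys.argv=['x','w11','.1']
from h import *
z=state()[0][2]-.0079; sys.argv[2]=str(z)   # ring top stays 7.9 mm under the TCP
exec(open('meas.py').read())
P=env.camera_params('scene'); snap('scene','s11'); print('ring px scene',proj(P,[*(state()[0]+state()[1].apply([0,-.111,0]))[:2],z]))
E
```

```text
[ 0.50402044 -0.0143543   0.13396582]
11.05 [ 0.5051 -0.0142  0.1341] [ 1.7994e+02 -6.0000e-02 -7.5120e+01] w 0.0213 [ 0.4  0.2 -1.6]
back edge y -0.1325 x range -0.0246 0.0274
back bar y -0.1325 -0.1267 mid x of bar at its back 0.0014
arms at y -0.086 outer -0.0201 0.0225
arms at y -0.08 outer -0.0192 0.0213
ring px scene [278.84628979 201.41964228]
```

```bash
python3 - <<'E'
from h import *
print(env.get_obs()['qpos'].round(1))
E_=[]
for f,(x0,y0,x1,y1) in [('t0',(120,155,200,235)),('scene',(275,135,355,195))]:
    im,P=load('s0' if f=='scene' else f); s=im[y0:y1,x0:x1]; hsv=cv2.cvtColor(s,cv2.COLOR_RGB2HSV)
    mk=np.uint8((hsv[...,0]>14)&(hsv[...,0]<28)&(hsv[...,1]>110)&(hsv[...,2]>130))
    n,l,st,c=cv2.connectedComponentsWithStats(mk); i=1+np.argmax(st[1:,4]); v,u=np.where(l==i)
    W=np.array([onz(P,a+x0,b+y0,.086)[:2] for a,b in zip(u,v)])
    hull=cv2.convexHull(np.float32(W))[:,0]
    from scipy.optimize import least_squares
    r=least_squares(lambda q:np.hypot(*(hull-q[:2]).T)-.0275,W.mean(0),loss='soft_l1',f_scale=.001).x
    print(f,st[i],'washer c',r.round(4),'res',(np.hypot(*(hull-r).T)).round(4)[:12], 'mean bbox',W.min(0),W.max(0))
E
```

```text
[-37.6   4.7  38.  111.2  -3.1  65.4 -73.5]
t0 [ 26  27  18  18 103] washer c [0.5636 0.2946] res [0.0246 0.0227 0.0247 0.0258 0.0272 0.0267 0.0264 0.0265 0.0269 0.0275
 0.027  0.0281] mean bbox [0.53708561 0.26737105] [0.58761888 0.31670902]
scene [32 14 19 12 83] washer c [0.5617 0.2916] res [0.0267 0.0276 0.0272 0.0276 0.0278 0.0289 0.0291 0.0289 0.0273 0.0264
 0.0265 0.0275] mean bbox [0.5327519  0.26359201] [0.58813254 0.31774582]
```

```bash
python3 - <<'E'
from h import *
rows([.4206,.2528,.165],-75,8,polar=True)
E
```

```text
n 8 dist 0.2852 rot [ 0.36 -0.04 -0.1 ]
[-0.035, -0.0074, -0.0043] [0.05, -0.01, -0.01]
[-0.0353, -0.0049, -0.0043] [0.05, -0.01, -0.01]
[-0.0355, -0.0024, -0.0042] [0.05, -0.01, -0.01]
[-0.0354, 0.0002, -0.0042] [0.05, -0.01, -0.01]
[-0.0352, 0.0027, -0.0042] [0.05, -0.01, -0.01]
[-0.0348, 0.0051, -0.0042] [0.05, -0.01, -0.01]
[-0.0343, 0.0076, -0.0042] [0.05, -0.01, -0.01]
[-0.0336, 0.01, -0.0042] [0.05, -0.01, -0.01]
```

Emit:
{"api": "carry_out", "payload": {
  "plan": [
    {"grip":1,"dp":[-0.01,-0.002,-0.004],"rotation":[0,0,0]},
    {"grip":1,"dp":[-0.018,-0.003,-0.004],"rotation":[0,0,0]},
    {"grip":1,"dp":[-0.02,-0.003,-0.004],"rotation":[0,0,0]},
    {"grip":1,"dp":[-0.02,-0.003,-0.004],"rotation":[0,0,0]},
    {"grip":1,"dp":[-0.02,-0.002,-0.004],"rotation":[0,0,0]},
    {"grip":1,"dp":[-0.02,-0.001,-0.004],"rotation":[0,0,0]},
    {"grip":1,"dp":[-0.02,0,-0.003],"rotation":[0,0,0]},
    {"grip":1,"dp":[-0.02,0,-0.003],"rotation":[0,0,0]}
  ]
}}

```text
time_s: 11.82
tool_pos: [0.4707, 0.13, 0.1491]
tool_rot: [178.3, -0.4, -75.8]
force: [-0.6, -0.6, -1.6]
grip_width: 0.0215
```

```bash
python3 - <<'E'
from h import *
print(env.get_obs()['qpos'].round(1))
rows([.4206,.2528,.165],-75,8)
E
```

```text
[-47.7   2.6  29.9 110.6  -1.1  68.9 -93.3]
n 8 dist 0.1335 rot [ 1.72 -0.41 -0.84]
[-0.0164, 0.0024, -0.002] [0.21, -0.05, -0.11]
[-0.0164, 0.0023, -0.002] [0.21, -0.05, -0.11]
[-0.0164, 0.0023, -0.002] [0.21, -0.05, -0.11]
[-0.0164, 0.0023, -0.002] [0.21, -0.05, -0.11]
[-0.0164, 0.0022, -0.002] [0.21, -0.05, -0.11]
[-0.0164, 0.0022, -0.002] [0.21, -0.05, -0.11]
[-0.0164, 0.0022, -0.002] [0.21, -0.05, -0.11]
[-0.0164, 0.0021, -0.002] [0.21, -0.05, -0.11]
```

Emit:
{"api": "carry_out", "payload": {
  "plan": [
    {"grip":1,"dp":[-0.019,0.002,-0.003],"rotation":[0.3,-0.1,-0.2]},
    {"grip":1,"dp":[-0.019,0.002,-0.003],"rotation":[0.3,-0.1,-0.2]},
    {"grip":1,"dp":[-0.019,0.002,-0.003],"rotation":[0.3,-0.1,-0.1]},
    {"grip":1,"dp":[-0.019,0.002,-0.003],"rotation":[0.3,-0.1,-0.1]},
    {"grip":1,"dp":[-0.019,0.002,-0.002],"rotation":[0.3,0,-0.1]},
    {"grip":1,"dp":[-0.019,0.002,-0.002],"rotation":[0.2,0,-0.1]},
    {"grip":1,"dp":[-0.012,0.002,-0.002],"rotation":[0.2,0,-0.1]},
    {"grip":1,"dp":[-0.006,0.002,-0.002],"rotation":[0,0,0]}
  ]
}}

```text
time_s: 12.48
tool_pos: [0.4104, 0.2591, 0.1556]
tool_rot: [178.9, -0.5, -74.6]
force: [0.7, -0.1, -2.4]
grip_width: 0.0214
```

```bash
python3 - <<'E'
from h import *
settle(4); rows([.4206,.2528,.165],-75,1)
im,P=snap('wrist','w12'); pose=state()
hsv=cv2.cvtColor(im,cv2.COLOR_RGB2HSV)
u,v=proj(P,[.5615,.2905,.086]); print('washer expected px',u,v,'top',proj(P,[.5615,.2905,.118]))
mk=np.uint8((hsv[...,0]>12)&(hsv[...,0]<28)&(hsv[...,1]>120)&(hsv[...,2]>120)); 
n,l,st,c=cv2.connectedComponentsWithStats(mk)
for i in range(1,n):
    if st[i,4]>60: print(st[i],c[i].round(1))
E
```

```text
12.68 [0.4124 0.2568 0.1565] [179.01  -0.53 -74.81] w 0.0211 [ 0.7 -0.2 -1.5]
n 1 dist 0.0125 rot [ 0.99 -0.53  0.18]
[0.0061, -0.0067, -0.0085] [0.99, -0.53, 0.18]
washer expected px 264.46658449949314 12.050007755706048 top [266.41392979  -3.43176906]
[    0     0   234   259 33300] [105.3 113.4]
[  280     0   232   260 46420] [415.3 130.7]
[  0  68  42  27 616] [16.8 80.9]
[235 121  49  45 971] [258.1 140.1]
[249 205  15  28 194] [256.3 218.7]
[208 251   7  45 136] [209.6 272.5]
[299 251   6  44 137] [302.3 274. ]
[  70  282  372   40 5223] [286.4 308.1]
[375 368  45   7 211] [396.6 371.2]
```

Emit:
{"api": "carry_out", "payload": {
  "plan": [
    {"grip":1,"dp":[0.002,-0.01,-0.004],"rotation":[0.3,-0.2,0.1]},
    {"grip":1,"dp":[0.002,-0.014,-0.004],"rotation":[0.3,-0.2,0.1]},
    {"grip":1,"dp":[0.001,-0.014,-0.002],"rotation":[0.3,-0.2,0]},
    {"grip":1,"dp":[0,-0.008,0],"rotation":[0.1,0,0]}
  ]
}}

```text
time_s: 13.07
tool_pos: [0.4628, 0.2595, 0.167]
tool_rot: [-179.9, 0.1, -75.4]
force: [-0.1, -0.1, -1.0]
grip_width: 0.0216
```

```bash
python3 - <<'E'
from h import *
settle(5); rows([.4592,.2631,.165],-75,1)
im,P=snap('wrist','w13'); pose=state()
u,v=proj(P,[.5615,.2905,.1]); print('exp',u,v); u,v=int(u),max(int(v),60); print(u,v)
cv2.imwrite('pics/c13.png',cv2.resize(im[0:150,u-100:u+100,::-1],(800,600),interpolation=cv2.INTER_CUBIC)); print('x0',u-100)
E
```

```text
13.32 [0.4594 0.2604 0.1658] [ 1.7988e+02  8.0000e-02 -7.5250e+01] w 0.0217 [-0.6  0.1 -1.5]
n 1 dist 0.0029 rot [ 0.12  0.08 -0.25]
[-0.0027, -0.0005, 0.0008] [0.12, 0.08, -0.25]
exp 252.83541081488312 76.5725356682967
252 76
x0 152
```

View pics/c13.png

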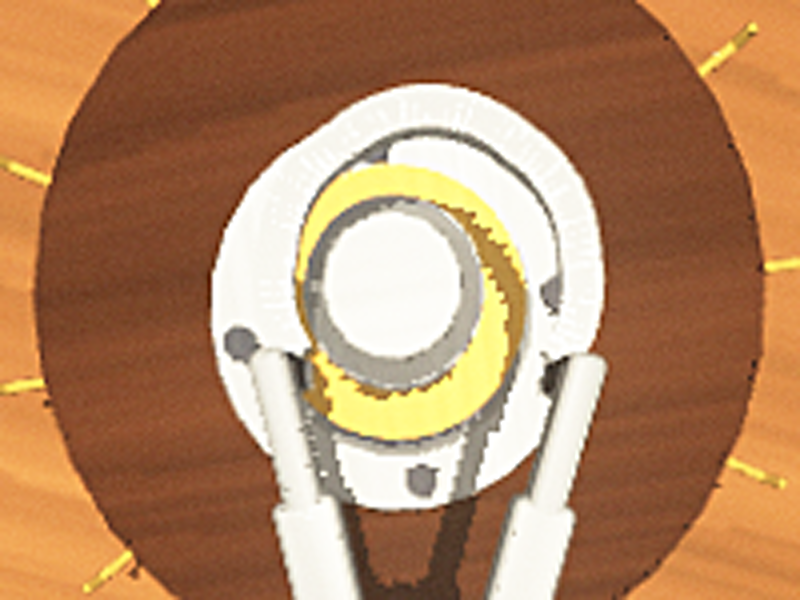

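The last picture shows the ring's hole around the spindle top. The inner edges are at x=300 and 560 at y=270, the inner back at (430,130) and the outer back at (430,85). The spindle-top disc is centred at (393,283) with radius 72, and the washer is yellow. I'll convert these to a tool-frame shift.

```bash
python3 - <<'E'
from h import *
im,P=load('w13'); pose=state(); p,R=pose
px=lambda x,y:(152+x/4-.4,y/4-.4)
T=lambda x,y,z:pix_in_tool(P,*px(x,y),p[2]-z,pose)
S=T(393,283,.118); e=[T(x,y,.118) for x,y in ((321,283),(465,283),(393,211),(393,355))]
print('spindle top tool',S.round(4),'d',np.linalg.norm(e[0]-e[1]),np.linalg.norm(e[2]-e[3]),'world',(p+R.apply(S)).round(4))
hsv=cv2.cvtColor(im,cv2.COLOR_RGB2HSV)[0:150,152:352]
mk=np.uint8((hsv[...,0]>18)&(hsv[...,0]<32)&(hsv[...,1]>110)&(hsv[...,2]>100)); n,l,st,c=cv2.connectedComponentsWithStats(mk)
i=1+np.argmax(st[1:,4]); v,u=np.where(l==i); W=np.array([pix_in_tool(P,a+152,b,p[2]-.086,pose)[:2] for a,b in zip(u,v)])
h=cv2.convexHull(np.float32(W))[:,0]; c,r=cv2.minEnclosingCircle(h); print('washer tool',np.round(c,4),r,'world',(p+R.apply([*c,p[2]-.086])).round(4), W.min(0).round(4),W.max(0).round(4))
zr=p[2]-.0079; print('zr',zr)
for n,x,y,z in [('inL',302,270,zr),('inR',560,270,zr),('inBack',430,130,zr),('outBack',430,85,zr),('outR',603,270,zr),('tipL',270,350,p[2]+.018),('tipR',590,356,p[2]+.018)]: print(n,T(x,y,z).round(4))
E
```

```text
spindle top tool [-0.0047 -0.1091  0.0478] d 0.026334850119367804 0.0247993681331402 world [0.5634 0.293  0.1178]
washer tool [-0.005  -0.1088] 0.02763153798878193 world [0.5629 0.2932 0.0858] [-0.0256 -0.1359] [ 0.0219 -0.0815]
zr 0.15792462141714014
inL [-0.0174 -0.106   0.0079]
inR [ 0.0208 -0.1061  0.0079]
inBack [ 0.0015 -0.125   0.0079]
outBack [ 0.0015 -0.1309  0.0079]
outR [ 0.0272 -0.1061  0.0079]
tipL [-0.0191 -0.093  -0.018 ]
tipR [ 0.0218 -0.0923 -0.018 ]
```

Both spindle and washer give the axis at tool (-0.0048,-0.109), with sizes matching. The hole centre is at (0.0017,-0.104). I'll align first, above the spindle.

Emit:
{"api": "carry_out", "payload": {
  "plan": [
    {"grip":1,"dp":[-0.003,-0.002,0.008],"rotation":[0,0,0]},
    {"grip":1,"dp":[-0.003,-0.002,0.008],"rotation":[0,0,0]},
    {"grip":1,"dp":[-0.001,-0.001,0.005],"rotation":[0,0,0]}
  ]
}}

```text
time_s: 13.62
tool_pos: [0.4616, 0.2699, 0.1442]
tool_rot: [180.0, 0.2, -75.1]
force: [-0.4, -0.1, -2.2]
grip_width: 0.0215
```

```bash
python3 - <<'E'
from h import *
settle(6); rows([.4621,.2677,.138],-75,1)
E
```

```text
13.92 [0.4624 0.2692 0.1456] [-179.97    0.19  -75.21] w 0.021 [-0.5  0.4 -1.9]
n 1 dist 0.0078 rot [-0.03  0.19 -0.21]
[0.0014, 0.0007, 0.0076] [-0.03, 0.19, -0.21]
```

Emit:
{"api": "carry_out", "payload": {
  "plan": [
    {"grip":1,"dp":[0.0014,0.0007,0.006],"rotation":[0,0.2,-0.2]}
  ]
}}

```text
time_s: 14.0
tool_pos: [0.4631, 0.2683, 0.1408]
tool_rot: [-179.8, 0.1, -75.0]
force: [0.5, 0.9, -2.8]
grip_width: 0.0212
```

```bash
cat > chk.py <<'E'
from h import *
import sys
settle(5); rows([.4621,.2677,float(sys.argv[2])],-75,1)
im,P=snap('wrist',sys.argv[1]); p,R=state()
S=R.inv().apply(np.array([.563,.293,.118])-p); print('axis in tool (want .0017,-.104)',S.round(4))
# dark spindle side / white: gray profile along tool x through the axis at the ring's top and along y to the back
g=cv2.cvtColor(im,cv2.COLOR_RGB2HSV)
def prof(pts): 
    return ' '.join(f"{g[int(round(v)),int(round(u)),2]:d}/{g[int(round(v)),int(round(u)),1]:d}" for u,v in pts)
z=.0079
print('x:',prof([proj(P,p+R.apply([x,-.104,z])) for x in np.arange(-.030,.0321,.0015)]))
print('y:',prof([proj(P,p+R.apply([.0017,y,z])) for y in np.arange(-.140,-.099,.0015)]))
E
python3 chk.py w14 .125
```

```text
14.25 [0.4621 0.2676 0.1396] [-1.7998e+02 -1.0000e-02 -7.5010e+01] w 0.0214 [-0.6 -0.2 -1.3]
n 1 dist 0.0146 rot [-0.02 -0.01 -0.01]
[-0.0, -0.0, 0.0146] [-0.02, -0.01, -0.01]
axis in tool (want .0017,-.104) [ 0.0017 -0.104   0.0217]
x: 108/208 255/4 251/6 252/4 254/2 250/7 254/2 255/0 162/178 175/157 255/118 255/83 180/30 179/34 255/4 253/4 253/5 253/5 253/5 253/4 253/5 253/5 253/4 253/4 253/4 253/4 253/5 253/5 255/2 203/28 197/32 222/132 185/159 255/158 172/13 253/4 252/5 251/7 249/12 170/27 255/6 170/104
y: 134/162 135/166 129/164 132/162 133/153 145/164 124/214 249/7 249/8 254/2 136/39 255/13 251/4 255/125 198/160 193/180 209/26 206/26 255/4 253/5 252/5 253/4 253/5 253/5 253/4 253/4 253/5 254/5
```

Aligned: the axis sits at the wanted tool position, and the profile edges (ring inner -0.018 and +0.021, disc -0.012 and +0.015) agree. Next I descend in steps.

Emit:
{"api": "carry_out", "payload": {
  "plan": [
    {"grip":1,"dp":[0,0.0005,0.005],"rotation":[0,0,0]},
    {"grip":1,"dp":[0,0.0005,0.005],"rotation":[0,0,0]},
    {"grip":1,"dp":[0,0.0005,0.004],"rotation":[0,0,0]}
  ]
}}

```text
time_s: 14.55
tool_pos: [0.4616, 0.2679, 0.1259]
tool_rot: [-179.8, 0.1, -75.0]
force: [-0.0, 0.7, -1.6]
grip_width: 0.0218
```

```bash
python3 chk.py w15 .115; python3 - <<'E'
import sys; from h import *
sys.argv=['x','w15b',str(state()[0][2]-.0079)]
exec(open('meas.py').read())
E
```

```text
14.8 [0.4616 0.2679 0.1264] [-1.7982e+02  6.0000e-02 -7.5010e+01] w 0.0215 [ 0.5 -0.4 -2.5]
n 1 dist 0.0114 rot [-0.18  0.06 -0.01]
[0.0003, -0.0003, 0.0114] [-0.18, 0.06, -0.01]
axis in tool (want .0017,-.104) [ 0.002  -0.1042  0.0089]
x: 255/0 251/7 251/7 252/6 254/3 253/1 255/0 255/0 171/173 252/168 255/77 169/24 177/30 233/31 253/5 253/5 252/6 252/5 253/5 252/6 252/6 252/5 252/5 252/7 252/8 252/6 252/5 252/6 252/5 255/0 178/33 189/30 231/21 183/171 186/14 252/5 251/8 250/8 249/12 144/21 138/17 131/21
y: 136/161 128/163 127/165 141/159 139/161 134/162 186/92 248/8 250/7 254/2 239/20 255/82 186/163 190/166 219/35 201/30 255/5 253/5 252/5 252/6 253/5 252/5 253/6 253/5 252/6 252/5 253/4 253/4
14.95 [0.4618 0.268  0.1267] [-1.7979e+02  8.0000e-02 -7.5010e+01] w 0.0212 [-0.2 -0.1 -1.8]
back edge y -0.1308 x range -0.03 0.03
back bar y -0.1308 -0.0964 mid x of bar at its back 0.0013
arms at y -0.086 outer -0.0249 0.027
arms at y -0.08 outer -0.0216 0.0237
```

The ring's back edge reads 2.6 mm nearer than on the bench. I'll check whether the pliers slipped, by template-matching the pivot between pictures (the camera is fixed to the tool), and measure the ring's tilt from the scene camera.

```bash
python3 - <<'E'
from h import *
A,P=load('w10'); u0,v0=257,200
# locate: bolt and arm shoulders
def match(a,b,box,pad=14):
    x0,y0,x1,y1=box; t=cv2.cvtColor(a,cv2.COLOR_RGB2GRAY)[y0:y1,x0:x1]; s=cv2.cvtColor(b,cv2.COLOR_RGB2GRAY)[y0-pad:y1+pad,x0-pad:x1+pad]
    t=cv2.resize(t,None,fx=4,fy=4,interpolation=cv2.INTER_CUBIC); s=cv2.resize(s,None,fx=4,fy=4,interpolation=cv2.INTER_CUBIC)
    r=cv2.matchTemplate(s,t,cv2.TM_CCOEFF_NORMED); _,m,_,loc=cv2.minMaxLoc(r); return (loc[0]/4-pad,loc[1]/4-pad,round(m,2))
for f in ('w9','w11','w12','w13','w14','w15'):
    B,_=load(f); print(f,'bolt',match(A,B,(244,176,276,212)))
# ring back outer edge columns in each: first bright low-sat pixel from top over columns 245..275
for f in ('w10','w11','w12','w13','w14','w15'):
    B,_=load(f); h=cv2.cvtColor(B,cv2.COLOR_RGB2HSV); out=[]
    for u in (250,256,262,268):
        k=np.where((h[:110,u,1]<70)&(h[:110,u,2]>190))[0]; k=k[k>5]; out.append((int(k[0]) if len(k) else None))
    print(f,'back edge rows',out)
S,Ps=snap('scene','s15'); p,R=state()
for nm,X in [('mid',[.0017,-.1085,.0099]),('back',[.0017,-.131,.0099]),('left',[-.0245,-.106,.0099])]: 
    print(nm,proj(Ps,p+R.apply(X)).round(1))
E
```

```text
w9 bolt (-0.25, 2.25, 0.9)
w11 bolt (0.0, 0.0, 0.95)
w12 bolt (0.0, -0.25, 0.69)
w13 bolt (0.25, -0.25, 0.88)
w14 bolt (0.0, -0.25, 0.9)
w15 bolt (0.0, -0.25, 0.94)
w10 back edge rows [17, 16, 17, 18]
w11 back edge rows [21, 20, 20, 21]
w12 back edge rows [6, 6, 6, 6]
w13 back edge rows [22, 21, 21, 22]
w14 back edge rows [22, 21, 21, 22]
w15 back edge rows [21, 21, 21, 21]
mid [319.1 145.7]
back [326.6 147.4]
left [320.6 140.7]
```

Pivot unmoved, so there is no slip in the fingers; the ring's back edge moved on lifting and has been stable since. I need the ring's tilt, so I'll use the free-air scene shot s11 compared with s0.

```bash
python3 - <<'E'
from h import *
th=np.radians(14.9); f=np.array([np.cos(th),np.sin(th),0]); l=np.array([-f[1],f[0],0]); up=np.array([0,0,1.])
def edges(fn,box):
    im,P=load(fn); x0,y0,x1,y1=box; s=cv2.resize(im[y0:y1,x0:x1],None,fx=4,fy=4,interpolation=cv2.INTER_CUBIC)
    sat=cv2.cvtColor(s,cv2.COLOR_RGB2HSV)[...,1].astype(int); return P,sat,x0,y0
def analyse(fn,c,zmid,halfw,back,tilt):
    # predicted silhouette of the back half: rim points at top and bottom faces, back down by tilt about tips 20.5mm behind centre
    P=load(fn)[1]; pts=[]
    for a in np.linspace(-90,90,61):
        r=np.radians(a)
        for h in (-.002,.002):
            fx=back*np.cos(r); q=c+f*fx*np.cos(tilt)+l*halfw*np.sin(r)+up*(h-(fx+.0205)*np.sin(tilt)); pts.append(proj(P,[q[0],q[1],zmid+q[2]]))
    return np.array(pts)
def meas(fn,box,cols):
    P,sat,x0,y0=edges(fn,box); out=[]
    for u in cols:
        j=int((u-x0+.5)*4-.5); k=np.where(sat[:,j]<95)[0]; out.append((round(y0+(k[0]+.5)/4-.5,2),round(y0+(k[-1]+.5)/4-.5,2)) if len(k) else None)
    return out
def rep(fn,c,zmid,halfw,back,cols,tilts):
    pr=analyse(fn,c,zmid,halfw,back,0); x=pr[:,0];y=pr[:,1]; box=(int(x.min())-6,int(y.min())-8,int(x.max())+8,int(y.max())+8)
    P,sat,x0,y0=edges(fn,box); k=np.where((sat<95).any(0))[0]; print(fn,'pred right',x.max().round(1),'top/bot',y.min().round(1),y.max().round(1),'meas right',x0+(k[-1]+.5)/4-.5)
    cols=[x.max()-d for d in (2,4,6,8)]; print(' meas',meas(fn,box,cols))
    for t in tilts:
        pr=analyse(fn,c,zmid,halfw,back,t); hull=cv2.convexHull(np.float32(pr))[:,0]; o=[]
        for u in cols:
            ys=[]
            for i in range(len(hull)):
                a,b=hull[i],hull[(i+1)%len(hull)]
                if (a[0]-u)*(b[0]-u)<0: ys.append(a[1]+(b[1]-a[1])*(u-a[0])/(b[0]-a[0]))
            o.append((round(float(min(ys)),2),round(float(max(ys)),2)) if ys else None)
        print(' tilt',t,o)
rep('s0',np.array([.611,.014,0]),.002,.0225,.0225,None,[0])
p=np.array([.5051,-.0142,.1341]); R=Ro.from_euler('xyz',[179.94,-.06,-75.12],degrees=True)
c=p+R.apply([.0014,-.1095,.0099]); z=c[2]; c[2]=0
rep('s11',c,z,.026,.0225,None,[0,.1,.2])
E
```

```text
s0 pred right 284.7 top/bot 229.5 242.4 meas right 284.125
 meas [(np.float64(232.12), np.float64(239.62)), (np.float64(230.38), np.float64(241.12)), (np.float64(229.62), np.float64(241.88)), (np.float64(229.12), np.float64(242.12))]
 tilt 0 [(231.54, 240.42), (230.21, 241.64), (230.1, 242.23), (234.3, 242.41)]
s11 pred right 287.9 top/bot 195.5 210.2 meas right 286.875
 meas [(np.float64(201.38), np.float64(207.88)), (np.float64(198.62), np.float64(209.62)), (np.float64(197.12), np.float64(210.62)), (np.float64(196.12), np.float64(211.12))]
 tilt 0 [(197.6, 207.31), (196.24, 208.82), (195.77, 209.67), (199.73, 210.11)]
 tilt 0.1 [(198.65, 208.37), (197.04, 209.88), (196.27, 210.67), (200.23, 211.01)]
 tilt 0.2 [(199.75, 209.29), (197.84, 210.87), (196.77, 211.63), (200.73, 211.9)]
```

Both cues put the ring's back about 0.15–0.2 rad down, more than the specified 0.1 rad. I'll pitch the tool up about 7° above the spindle to level the ring, and re-measure.

Emit:
{"api": "carry_out", "payload": {
  "plan": [
    {"grip":1,"dp":[0,0,-0.003],"rotation":[2.3,0,0]},
    {"grip":1,"dp":[0,0,-0.003],"rotation":[2.3,0,0]},
    {"grip":1,"dp":[0,0,-0.003],"rotation":[2.3,0,0]}
  ]
}}

```text
time_s: 15.3
tool_pos: [0.4633, 0.2676, 0.1354]
tool_rot: [-172.7, -0.0, -75.1]
force: [-0.6, 0.5, -1.1]
grip_width: 0.0219
```

```bash
sed -i "s/def rows(p1,yaw,n=None,polar=False):/def rows(p1,yaw,n=None,polar=False,pitch=0):/; s/T=Ro.from_euler('xyz',\[180,0,yaw\],degrees=True);/T=Ro.from_euler('xyz',[180,0,yaw],degrees=True)*Ro.from_rotvec([pitch,0,0],degrees=True);/" h.py
python3 - <<'E'
from h import *
settle(5); rows([.4615,.2675,.135],-75,1,pitch=7)
snap('wrist','w16'); snap('scene','s16')
for f in ('w15','w16'):
    B,_=load(f); h=cv2.cvtColor(B,cv2.COLOR_RGB2HSV); out=[]
    for u in (250,256,262,268):
        k=np.where((h[:110,u,1]<70)&(h[:110,u,2]>190))[0]; k=k[k>5]; out.append((int(k[0]) if len(k) else None))
    print(f,'back edge rows',out)
E
```

```text
15.55 [0.4631 0.2678 0.1354] [-172.81    0.    -75.1 ] w 0.0211 [-0.4  0.  -2.2]
n 1 dist 0.0017 rot [-0.19 -0.01 -0.1 ]
[-0.0001, 0.0016, 0.0002] [-0.19, -0.01, -0.1]
w15 back edge rows [21, 21, 21, 21]
w16 back edge rows [22, 21, 21, 22]
```

```bash
cat > tilt.py <<'E'
from h import *
up=np.array([0,0,1.])
def run(fn,p,eul,tilts=(-.1,0,.1,.2),rad=(.026,.0225),tip=(.0017,-.089,.0099),thr=95,bias=True):
    im,P=load(fn); R=Ro.from_euler('xyz',eul,degrees=True); t=p+R.apply(tip); f=-R.apply([0,1,0]); f[2]=0; f/=np.linalg.norm(f); l=np.cross(up,f)
    def sil(tilt):
        F=f*np.cos(tilt)-up*np.sin(tilt); N=np.cross(F,l); out=[]
        for a in np.radians(np.linspace(-90,90,61)):
            for h in (-.002,.002): out.append(proj(P,t+F*(.0195+rad[1]*np.cos(a))+l*rad[0]*np.sin(a)+N*h))
        return np.array(out)
    x,y=sil(0).T; x0,y0,x1,y1=int(x.min())-6,int(y.min())-8,int(x.max())+8,int(y.max())+8
    sat=cv2.cvtColor(cv2.resize(im[y0:y1,x0:x1],None,fx=4,fy=4,interpolation=cv2.INTER_CUBIC),cv2.COLOR_RGB2HSV)[...,1]
    cols=[x.max()-d for d in (2,4,6)]
    print(fn,'pred right',x.max().round(1))
    for u in cols:
        k=np.where(sat[:,int((u-x0+.5)*4-.5)]<thr)[0]; 
        if len(k):
            br=np.where(np.diff(k)>1)[0]; segs=[(round(float(y0+(a+.5)/4-.5),1),round(float(y0+(b+.5)/4-.5),1)) for a,b in zip(np.r_[k[0],k[br+1]],np.r_[k[br],k[-1]])]; print(' col',round(u,1),segs)
    for tl in tilts:
        h=cv2.convexHull(np.float32(sil(tl)))[:,0]; o=[]
        for u in cols:
            ys=[h[i][1]+(h[(i+1)%len(h)][1]-h[i][1])*(u-h[i][0])/(h[(i+1)%len(h)][0]-h[i][0]) for i in range(len(h)) if (h[i][0]-u)*(h[(i+1)%len(h)][0]-u)<0]
            o.append((round(float(min(ys)),1),round(float(max(ys)),1)) if ys else None)
        print(' tilt',tl,o)
E
python3 - <<'E'
from tilt import *
run('s11',np.array([.5051,-.0142,.1341]),[179.94,-.06,-75.12])
run('s15',np.array([.4617,.268,.1267]),[-179.79,.08,-75.01])
run('s16',np.array([.4631,.2678,.1354]),[-172.81,0,-75.1])
E
```

```text
s11 pred right 287.5
 col 285.5 [(200.4, 208.6)]
 col 283.5 [(198.1, 202.6), (206.4, 209.9)]
 col 281.5 [(196.9, 200.1), (207.6, 210.6)]
 tilt -0.1 [(196.7, 206.2), (195.5, 207.7), (195.0, 208.7)]
 tilt 0 [(197.6, 207.3), (196.2, 208.8), (195.8, 209.6)]
 tilt 0.1 [(198.5, 208.2), (197.0, 209.7), (196.3, 210.5)]
 tilt 0.2 [(199.7, 208.7), (197.8, 210.5), (196.7, 211.4)]
s15 pred right 327.0
 col 325.0 [(143.6, 151.1), (156.1, 158.4)]
 col 323.0 [(142.1, 145.1), (148.1, 151.9)]
 col 321.0 [(141.1, 143.6), (144.4, 155.9)]
 tilt -0.1 [(141.1, 148.9), (140.1, 150.0), (140.7, 150.5)]
 tilt 0 [(142.0, 149.8), (140.8, 150.9), (141.3, 151.4)]
 tilt 0.1 [(142.9, 150.7), (141.6, 151.8), (141.8, 152.2)]
 tilt 0.2 [(144.0, 151.3), (142.3, 152.6), (142.1, 153.0)]
s16 pred right 328.3
 col 326.3 [(137.4, 144.6)]
 col 324.3 [(136.1, 138.9), (142.9, 145.6)]
 col 322.3 [(135.4, 137.4), (143.9, 151.1)]
 tilt -0.1 [(135.9, 143.6), (134.9, 144.7), (135.3, 145.3)]
 tilt 0 [(136.8, 144.6), (135.7, 145.7), (136.0, 146.1)]
 tilt 0.1 [(137.8, 145.5), (136.4, 146.6), (136.4, 147.0)]
 tilt 0.2 [(138.9, 146.1), (137.2, 147.4), (136.7, 147.8)]
```

The three shots agree: tilt is about 0.16–0.2 rad before pitching and about 0.04 rad now. The ring's mid-height is then about TCP+0.6 mm. Target TCP is (0.462,0.2676,0.094) at this pitch.

```bash
python3 - <<'E'
from h import *
rows([.462,.2676,.112],-75,3,pitch=7.3)
E
```

```text
n 3 dist 0.0233 rot [ 0.11 -0.04 -0.13]
[-0.0001, 0.0014, 0.0076] [0.04, -0.01, -0.04]
[-0.0001, 0.0014, 0.0076] [0.04, -0.01, -0.04]
[-0.0001, 0.0014, 0.0076] [0.04, -0.01, -0.04]
```

Emit:
{"api": "carry_out", "payload": {
  "plan": [
    {"grip":1,"dp":[0,0.0014,0.007],"rotation":[0,0,0]},
    {"grip":1,"dp":[0,0.0014,0.007],"rotation":[0,0,0]},
    {"grip":1,"dp":[0,0.0014,0.006],"rotation":[0.1,0,-0.1]}
  ]
}}

```text
time_s: 15.9
tool_pos: [0.4635, 0.2677, 0.1142]
tool_rot: [-172.6, -0.0, -75.1]
force: [0.1, -0.5, -2.2]
grip_width: 0.0217
```

```bash
python3 - <<'E'
from h import *
settle(5); rows([.462,.2676,.105],-75,1,pitch=7.2); o=env.get_obs(); print(o['wrist_torque'].round(2))
B,_=snap('wrist','w17'); h=cv2.cvtColor(B,cv2.COLOR_RGB2HSV)
print([int([r for r in np.where((h[:110,u,1]<70)&(h[:110,u,2]>190))[0] if r>5][0]) for u in (250,256,262,268)])
E
```

```text
16.15 [0.4634 0.2678 0.115 ] [-1.7261e+02 -1.0000e-02 -7.5070e+01] w 0.0215 [ 0.1  0.5 -1.8]
n 1 dist 0.0101 rot [-0.19 -0.02 -0.07]
[-0.0002, 0.0027, 0.0098] [-0.19, -0.02, -0.07]
[-0.12  0.36  0.01]
[22, 21, 21, 22]
```

Emit:
{"api": "carry_out", "payload": {
  "plan": [
    {"grip":1,"dp":[0,0.0025,0.004],"rotation":[-0.1,0,0]},
    {"grip":1,"dp":[0,0.0015,0.005],"rotation":[-0.1,0,0]}
  ]
}}

```text
time_s: 16.37
tool_pos: [0.4619, 0.268, 0.1071]
tool_rot: [-172.6, 0.1, -75.1]
force: [0.1, 0.1, -1.6]
grip_width: 0.0215
```

```bash
cat > q.py <<'E'
from h import *
import sys
settle(5); rows([.462,.2676,float(sys.argv[1])],-75,1,pitch=7.2); o=env.get_obs(); print(o['wrist_torque'].round(2))
B,_=snap('wrist',sys.argv[2]); h=cv2.cvtColor(B,cv2.COLOR_RGB2HSV)
print([int([r for r in np.where((h[:110,u,1]<70)&(h[:110,u,2]>190))[0] if r>5][0]) for u in (250,256,262,268)])
E
python3 q.py .094 w18
```

```text
16.62 [0.4619 0.2678 0.1069] [-1.7265e+02  6.0000e-02 -7.5080e+01] w 0.0214 [-0.2 -0.1 -1.4]
n 1 dist 0.0129 rot [-0.15  0.05 -0.09]
[0.0003, 0.0016, 0.0128] [-0.15, 0.05, -0.09]
[-0.05  0.28  0.07]
[22, 21, 21, 22]
```

Around the cylinder and still no contact. Continuing.

Emit:
{"api": "carry_out", "payload": {
  "plan": [
    {"grip":1,"dp":[0,0.0008,0.004],"rotation":[0,0,0]},
    {"grip":1,"dp":[0,0.0008,0.005],"rotation":[-0.1,0,0]}
  ]
}}

```text
time_s: 16.83
tool_pos: [0.4625, 0.2685, 0.0989]
tool_rot: [-172.6, 0.1, -75.1]
force: [-0.1, -0.0, -2.2]
grip_width: 0.0215
```

```bash
python3 q.py .094 w19
```

```text
17.08 [0.4622 0.2682 0.0986] [-1.7264e+02  1.1000e-01 -7.5080e+01] w 0.0213 [-0.5 -0.2 -2.5]
n 1 dist 0.0047 rot [-0.16  0.1  -0.1 ]
[0.0006, 0.001, 0.0045] [-0.16, 0.1, -0.1]
[-0.13  0.36 -0.  ]
[22, 21, 21, 22]
```

Emit:
{"api": "carry_out", "payload": {
  "plan": [
    {"grip":1,"dp":[0.0005,0.001,0.0042],"rotation":[-0.1,0.1,-0.1]}
  ]
}}

```text
time_s: 17.22
tool_pos: [0.4628, 0.2682, 0.0953]
tool_rot: [-172.6, 0.1, -75.0]
force: [1.2, -0.2, -1.5]
grip_width: 0.0215
```

```bash
python3 q.py .094 w20; python3 - <<'E'
from tilt import *
snap('scene','s20'); o=env.get_obs(); p=o['tool_pos']; e=o['tool_rot']
run('s20',p,e,tilts=(0,.05,.1))
im,P=load('s20'); im0,P0=load('s0')
print('washer top: left/right/near', [proj(P,[.563+.0275*np.cos(a),.293+.0275*np.sin(a),.086]).round(1).tolist() for a in np.radians([-55,-10,35,80])])
S=R=None
# column profile at ring's right part and at axis: hue/sat/val
h=cv2.cvtColor(im,cv2.COLOR_RGB2HSV)
for u in (300,306,312,318,322):
    print(u,' '.join('%d/%d/%d'%tuple(h[v,u]) for v in range(143,172)))
for u in (300,306,312,318,322):
    h0=cv2.cvtColor(im0,cv2.COLOR_RGB2HSV); print('s0',u,[v for v in range(143,172) if 14<h0[v,u,0]<28 and h0[v,u,1]>110 and h0[v,u,2]>130])
E
```

```text
17.47 [0.462  0.2676 0.0944] [-172.73   -0.    -75.  ] w 0.0215 [-0.6  0.3 -2.8]
n 1 dist 0.0004 rot [-0.07 -0.    0.  ]
[0.0, 0.0001, 0.0004] [-0.07, -0.0, 0.0]
[-0.13  0.38 -0.02]
[22, 21, 21, 22]
s20 pred right 326.3
 col 324.3 [(148.1, 155.9), (157.4, 164.4)]
 col 322.3 [(147.1, 151.1), (154.4, 156.9), (159.1, 164.4)]
 col 320.3 [(143.9, 157.4), (159.9, 164.4)]
 tilt 0 [(147.9, 155.8), (146.7, 156.9), (147.3, 157.3)]
 tilt 0.05 [(148.3, 156.2), (147.1, 157.3), (147.6, 157.7)]
 tilt 0.1 [(148.8, 156.6), (147.4, 157.7), (147.8, 158.1)]
washer top: left/right/near [[317.3, 159.6], [323.7, 158.1], [325.7, 154.2], [322.4, 150.2]]
300 17/36/114 14/64/123 13/137/168 12/145/180 12/145/148 11/136/101 11/137/99 10/137/99 11/139/99 10/139/101 11/141/103 10/137/104 10/138/100 11/128/68 10/126/87 11/96/125 13/58/150 12/61/105 17/42/115 19/33/169 16/48/132 11/101/88 11/111/92 11/138/105 11/141/105 11/141/105 10/139/103 11/145/102 10/138/105
306 16/47/199 19/32/126 17/37/111 12/103/104 10/140/100 11/136/101 10/138/102 11/139/103 11/137/104 11/137/108 13/135/130 15/103/146 20/35/110 16/32/118 19
[... 456 characters left out ...]
46/176 19/30/201 20/32/201 20/30/201 20/31/199 21/30/170 20/31/163 21/30/163 21/30/162 17/34/120 15/34/121 15/34/121 18/33/116 21/29/202 17/68/136 18/144/220 18/138/129 18/115/149 17/33/122 19/33/123 18/36/127 19/32/129 18/31/138 17/33/147 20/31/167 20/28/188 21/29/202 20/30/204 20/30/188
322 13/147/187 13/144/191 12/133/194 12/128/179 14/78/163 21/30/172 18/32/142 17/36/128 16/75/112 18/101/131 18/117/209 18/124/211 22/29/202 21/31/166 18/92/127 17/138/124 18/99/118 20/35/110 19/36/113 18/32/121 19/33/131 19/32/136 18/29/148 19/29/165 20/29/191 21/30/205 21/29/203 21/28/192 16/41/118
s0 300 []
s0 306 []
s0 312 [157, 158, 159]
s0 318 [158, 159, 160]
s0 322 [152, 153, 154, 155, 156, 157, 158]
```

Final checks: the scene camera gives ring tilt of about 0.04 rad. Estimated mid-height is 94–95.5 mm against the groove's 94 mm, and a strip of washer is visible below the ring. Force readings are unchanged from free hanging, and the handles are at the stop (21.5 mm). I'm handing in.

```bash
python3 - <<'E'
from h import *
settle(4); print(env.sign_off())
E
```

```text
17.77 [0.4621 0.2677 0.0946] [-1.7272e+02  1.0000e-02 -7.5000e+01] w 0.021 [-0.4  1.2 -3.2]
the job is handed in; nothing more can be done
None
```

I picked the pliers off the tray and put their tips into the ring's gap. I squeezed them fully and carried the spread ring to the stand. I then lowered it over the spindle to the groove and handed in after about 18 s, still holding it squeezed. The sign-off gave no verdict.

| Last check | Reading |
|---|---|
| Handle width | 21–21.5 mm, at the built-in stop, grip set to 55 N |
| Ring mid-height | about 94–95.5 mm (groove 94 mm), estimated from arm position and scene camera |
| Unspread ring centre to spindle axis | about 5 mm |
| Ring tilt | about 0.04 rad, from scene-camera edges, good to about 0.05 rad |
| Washer | a strip of it visible below the ring |
| Wrist force | about the same as when hanging free |

- **Tilt disagreed with the task text:** after lifting, the ring hung about 0.15–0.2 rad back-down rather than up to 0.1. I pitched the tool up 7° to level it. The ring's place in the wrist view stayed the same after that.
- **Not measured directly:** the final gap was not measured; I infer about 38 mm from the handles being at the stop. I did not view a picture of the final pose because the viewing limit was used up. The last checks were numerical only, and I did not re-check the bystanders' positions.

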